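# Grater kit after the washing-up

### The arm

A 6-joint arm with a two-finger parallel gripper is mounted at the origin on the work surface. World frame = base frame: x ahead of the robot, y to its left, z up, the work surface at z = 0. Lengths are in m, angles in rad, forces in N, time in s.
With the tool pointing down it reaches from about 0.4 to 0.825 m from the base axis. Payload 7 kg.
Tool frame: the origin (TCP) lies between the finger pads; the fingertips stand env.tip_reach ahead of it and the grasp point (between the pads) is the TCP (env.tip_reach is the distance from the TCP to the fingertips, in m); z points along the fingers, y is the line along which they close (so a half turn about z gives the same grasp; the last joint's range is limited). The gripper opens to 85 mm and grips with 20 to 120 N. Pads are 22 mm wide; open, the fingers measure 114 mm over their backs; the gripper's body (76 mm by 85 mm) begins 54 mm behind the grasp point. The pads swing forward as they close: fully open they stand 13 mm farther back than shut.
Start: joints at [1.575, 0.359, 0.012, 0, -1.224, -0.288], TCP at [0.189, 0.648, 0.25] pointing down, gripper open.
Joint ranges: [-3.07, 3.07], [-1.43, 2.12], [-1.02, 1.25], [-3.03, 1.67], [-3.05, -0], [-3.03, 3.03]. Speed limits (rad/s): [2.39, 2.39, 3.01, 3.14, 3.14, 3.14].

### API

Orientations are given as a unit quaternion [w, x, y, z].
In Python, from rig import env gives the robot as it stands.
- The arm moves only by the shell command python3 -m jog 'ROWS'. ROWS is a JSON object whose one key "commands" holds a list that holds one entry, the list of rows, each a list of 7 numbers: the turn, a rotation vector about the tool's x, y, z in degrees, then the shift along the tool's x, y, z in mm, then the finger opening in mm, from 0 to 85.4. In form: {"commands": [[[wx, wy, wz, dx, dy, dz, jaw], ...]]}. A call has 1 to 20 rows; each row is the pose to reach, as a shift and turn from the pose commanded when the call began, along the tool's axes at that moment; what a row does not reach only later rows make up. A row lasts 1/8 s, in which the tool goes at most 62.5 mm and 10.7 degrees, less where a joint would pass 70% of its speed; a pose out of reach is approached as far as the arm can. A call with a gripper value outside its range is refused whole. The fingers move at their own pace and stop on an object; the grip force is fixed at half the most. Time passes only in rows, so rows that repeat a pose let the fingers close. It gives the time, the measured TCP pose, the force, the opening and the grip force at its end, in the units of the state.
- env.sense(): the state, without advancing time (a new reading comes with each control period).
- env.camera(name): name is "scene" or "side" or "wrist"; returns a dict with "pixels" (480x640x3 uint8, red, green, blue), "fx", "fy", "cx", "cy" (pixels), "pose" (4x4, takes a point from camera to world coordinates). Camera axes: x right, y up, looking along -z (the intrinsics and any distortion apply to the point x, -y, -z); pixel columns grow to the right and rows downward; lengths in m; the calibration is good to about 2 mm. A picture is of the moment at which its call begins. There is no depth.
- env.hand_in(): hands the job in; it is judged then, once.
Trained networks look in the newest picture that a camera, given by its name, has taken for a name from the list of things; names that differ only in an ending like _2 or _b are one class to them, and where a whole thing is asked for, a point or a joint stands for the part that bears it (a point fixed in the world has none). Each returns a list of dicts, best first, with "p" (0 to 1); they miss things now and then, are a little off and sometimes report something else, mostly with a low value. They report only what shows in the picture. A call takes as long as a camera call.
- env.boxes_of(camera, target): "at" ([x, y, z] in m, in world coordinates, good to about 4 mm: the middle of the surface that is visible of it).
The state is a dict: "time": time; "q": joint angles; "qd": joint speeds; "joint_torque": joint torques, N m; "position": TCP position; "eef_rot": TCP orientation; "ft_force": force on the tool from outside, world axes, zero at the start; "ft_torque": the same for the moment, N m; "gripper_width": finger opening in m; "grip_force": force on a finger pad.
Only numpy, scipy, OpenCV 4.12 (cv2) and the standard library are available. Lean on these libraries where they do the work, as an engineer would, in place of code of your own. Each camera call takes 0.05 s, during which the arm holds its last target. There are 200 camera calls.

### The job

Put the washed electric grater kit away. Swing the red lock lever fully over to the front of the grater, push the steel grating drum, kept upright, fully down on to the black spigot, and only then swing the lever all the way over to the back again. Also turn every tumbler upside down over a drying peg of its own on the white rack, with its rim flat down on the rack, and leave the bowl, the onion and the courgette where they are.

Things in the scene. Friction and masses are not known exactly. Their poses are not given: they have to be found in the camera images.
- tumbler1: Mint green octagonal plastic tumbler, straight sided: 62 mm across flats (each 26 mm wide), 92 mm long, wall 4, base 6 mm, 120 g. Starts lying on a flat, mouth pointing away from the robot within 0.35 rad. Origin: on its axis at the outside of the closed end (31 mm up when lying). x axis: along its axis from closed end to mouth. May be absent.
- tumbler2: Yellow octagonal plastic tumbler, straight sided: 62 mm across flats (each 26 mm wide), 92 mm long, wall 4, base 6 mm, 120 g. Starts lying on a flat, mouth pointing away from the robot within 0.35 rad. Origin: on its axis at the outside of the closed end (31 mm up when lying). x axis: along its axis from closed end to mouth. May be absent.
- tumbler3: Rose pink octagonal plastic tumbler, straight sided: 62 mm across flats (each 26 mm wide), 92 mm long, wall 4, base 6 mm, 120 g. Starts lying on a flat, mouth pointing away from the robot within 0.35 rad. Origin: on its axis at the outside of the closed end (31 mm up when lying). x axis: along its axis from closed end to mouth. May be absent.
- tumbler1_mouth (a point): Centre of the mouth of that tumbler, in the plane of its rim, 92 mm from its origin along its x axis.
- tumbler2_mouth (a point): Centre of the mouth of that tumbler, in the plane of its rim, 92 mm from its origin along its x axis.
- tumbler3_mouth (a point): Centre of the mouth of that tumbler, in the plane of its rim, 92 mm from its origin along its x axis.
- rack: Drying rack, fixed: white plate 100 (x) by 280 mm (y), 18 mm thick, with three upright wooden pegs in a row along y, 95 mm apart; each is 32 mm across, rises 70 mm above the plate and tapers to 16 mm over its top 18 mm. Origin: centre of its underside on the counter; z up; its -x side faces the robot.
- peg1 (a point): Point on top of the rack's base plate at the foot of the right-hand (y = -95 mm) drying peg. Axes as the rack's.
- peg2 (a point): Point on top of the rack's base plate at the foot of the middle drying peg. Axes as the rack's.
- peg3 (a point): Point on top of the rack's base plate at the foot of the left-hand (y = +95 mm) drying peg. Axes as the rack's.
- grater: Electric drum grater fixed to the counter: cream housing 150 mm (x) by 160 mm (y), top 65 mm above the counter, with a black upright spigot at y = +35 mm and a red lock lever at y = -55 mm on its top. Origin: centre of its underside on the counter; z up; its -x side faces the robot.
- spigot (a point): Point on the housing's top at the foot of the black spigot, on its axis. The spigot is 49 mm across, rises 44 mm above the housing's top and tapers to 34 mm over its top 10 mm.
- drum: Steel grating drum, a tube open at both ends with small dark holes, outside diameter 60 mm, bore 53 mm, 80 mm tall, 180 g, standing upright on the counter. Origin: on its axis in the plane of its lower end; z along its axis, up. Home: lower end resting on the grater's housing round the spigot.
- lock (a joint): Red lock lever on an 80 mm stem: 0 = open, leaning 0.5 rad towards the front (-x) of the grater, its stop; 1.0 rad = locked, all the way over to the back (+x), its stop. It starts at or near locked (0.8 to 1.0), swings about the grater's y axis and stays where it is left.
- lock_tip (a point): Centre of the lever's ball end. Pushing the lever's upper part along the grater's x axis swings it, against light friction.
- bowl: Bystander: leave it where it stands. Mint green bowl, 130 mm across, 80 mm tall, loose. Origin: centre of its underside.
- onion: Bystander: leave it where it stands. Red onion, 80 mm across, 82 mm tall, loose. Origin: centre of its underside.
- courgette: Bystander: leave it where it stands. Dark green courgette, 170 mm long along its x axis, 48 mm thick, loose. Origin: centre of its underside.

How it is judged:
On the way, in this order (a step that is already met when the one before it is completed fails the run):
1. the lock lever is fully over to the front while the drum is not on the spigot (value of joint lock below 0.15 rad and horizontal distance between drum and spigot above 0.03 m), for 0.1 s.
2. the drum is fully home on the spigot while the lock lever is still open (horizontal distance between drum and spigot below 0.006 m and z of drum in the frame of spigot below 0.004 m and angle between drum's own z axis and vertical below 0.08 rad and linear speed of drum below 0.02 m/s and value of joint lock below 0.35 rad), for 0.2 s.
3. the lock lever is all the way over with the drum home (horizontal distance between drum and spigot below 0.006 m and z of drum in the frame of spigot below 0.004 m and angle between drum's own z axis and vertical below 0.08 rad and linear speed of drum below 0.02 m/s and value of joint lock above 0.9 rad), for 0.2 s.
At the end, for the whole second after the job is handed in: Each tumbler is upside down over a peg (within 20 mm of its axis, rim within 6 mm of the plate, tilt under 0.12 rad); the drum is on the spigot (within 6 mm, lower end within 4 mm of the housing, tilt under 0.08 rad); all at rest; the lever is beyond 0.9 rad (all of step 3 and ((horizontal distance between tumbler1_mouth and peg1 below 0.02 m and z of tumbler1_mouth in the frame of peg1 below 0.006 m) or (horizontal distance between tumbler1_mouth and peg2 below 0.02 m and z of tumbler1_mouth in the frame of peg2 below 0.006 m) or (horizontal distance between tumbler1_mouth and peg3 below 0.02 m and z of tumbler1_mouth in the frame of peg3 below 0.006 m)) and angle between the x axis of each of tumbler1, tumbler2, tumbler3 and the z axis of rack, either way round below 0.12 rad and z of each of tumbler1, tumbler2, tumbler3 in the frame of rack above 0.095 m and linear speed of each of tumbler1, tumbler2, tumbler3 below 0.02 m/s and ((horizontal distance between tumbler2_mouth and peg1 below 0.02 m and z of tumbler2_mouth in the frame of peg1 below 0.006 m) or (horizontal distance between tumbler2_mouth and peg2 below 0.02 m and z of tumbler2_mouth in the frame of peg2 below 0.006 m) or (horizontal distance between tumbler2_mouth and peg3 below 0.02 m and z of tumbler2_mouth in the frame of peg3 below 0.006 m)) and ((horizontal distance between tumbler3_mouth and peg1 below 0.02 m and z of tumbler3_mouth in the frame of peg1 below 0.006 m) or (horizontal distance between tumbler3_mouth and peg2 below 0.02 m and z of tumbler3_mouth in the frame of peg2 below 0.006 m) or (horizontal distance between tumbler3_mouth and peg3 below 0.02 m and z of tumbler3_mouth in the frame of peg3 below 0.006 m))); the robot touches nothing.
It fails at once if the bowl is moved by more than 30 mm (distance of bowl from where it was at the start of the episode above 0.03 m).
It fails at once if the onion is moved by more than 30 mm (distance of onion from where it was at the start of the episode above 0.03 m).
It fails at once if the courgette is moved by more than 30 mm (distance of courgette from where it was at the start of the episode above 0.03 m).
Of tumbler1, tumbler2, tumbler3 only 2 to 3 are there at a start; the rules pass over those that are not, and their reading is None.
At some moment in a run one of tumbler1, tumbler2, tumbler3, drum may be knocked a few centimetres aside while the robot is not near it.
It also fails if it takes over 210 s, if anything falls off the work surface, if the arm or the gripper's body presses on something with over 40 N, if the wrist force passes 120 N, or if a joint passes its speed limit or range.

## Working session

There is one attempt and no reset: what is moved stays moved. The work goes in short steps, Python scripts to look and compute and a shell command to move; the robot and the scene stay as the last step left them, time stands still between calls to the robot, and variables do not carry over. Pictures are saved under pics/ and viewed, at most 14 in all, crops included, and the job is handed in when it is done.

```bash
ls; mkdir -p pics; python3 - <<'E'
from rig import env
import cv2
s=env.sense(); print({k:s[k] for k in('time','position','eef_rot','gripper_width')}, env.tip_reach)
for c in('scene','side'):
    r=env.camera(c); cv2.imwrite(f'pics/{c}0.png',r['pixels'][:,:,::-1]); print(c,r['fx'],r['fy'],r['cx'],r['cy'],r['pose'].round(3).tolist(),[k for k in r])
    for t in['tumbler1','tumbler2','tumbler3','rack','grater','drum','lock_tip','lock','bowl','onion','courgette']:
        print(t,[(round(d['p'],2),[round(float(v),3) for v in d['at']]) for d in env.boxes_of(c,t)[:2]])
E
```

```text
pics
{'time': 0.0, 'position': array([0.18890497, 0.64754887, 0.24935977]), 'eef_rot': array([ 8.39196528e-04,  9.89937788e-01, -1.41500773e-01, -5.22669172e-05]), 'gripper_width': 0.08529075657428842} 0.019
scene 457.03366200375467 457.03366200375467 321.6790225303617 241.66757755121054 [[-0.594, -0.548, 0.589, 1.285], [0.805, -0.41, 0.429, 0.48], [0.007, 0.729, 0.685, 0.911], [0.0, 0.0, 0.0, 1.0]] ['pixels', 'fx', 'fy', 'cx', 'cy', 'pose']
tumbler1 [(0.85, [0.474, 0.049, 0.053]), (0.81, [0.479, -0.108, 0.05])]
tumbler2 [(0.85, [0.474, 0.049, 0.053]), (0.81, [0.479, -0.108, 0.05])]
tumbler3 [(0.85, [0.474, 0.049, 0.053]), (0.81, [0.479, -0.108, 0.05])]
rack [(0.93, [0.524, 0.307, 0.018]), (0.37, [0.529, -0.388, 0.155])]
grater [(0.86, [0.541, -0.303, 0.071])]
drum [(0.64, [0.675, -0.191, 0.053])]
lock_tip [(0.41, [0.524, -0.391, 0.16])]
lock [(0.62, [0.52, 0.307, 0.016]), (0.61, [0.529, -0.39, 0.154])]
bowl [(0.71, [0.741, 0.206, 0.043])]
onion [(0.65, [0.784, -0.219, 0.052]), (0.23, [0.475, 0.045, 0.048])]
courgette [(0.78, [0.791, 0.045, 0.044])]
side 533.4703117309243 533.4703117309243 322.83575386821354 236.15580600710086 [[0.965, 0.175, -0.195, 0.368], [-0.262, 0.638, -0.724, -0.913], [-0.002, 0.75, 0.662, 0.925], [0.0, 0.0, 0.0, 1.0]] ['pixels', 'fx', 'fy', 'cx', 'cy', 'pose']
tumbler1 [(0.98, [0.46, -0.132, 0.054]), (0.82, [0.453, 0.018, 0.051])]
tumbler2 [(0.98, [0.46, -0.132, 0.054]), (0.82, [0.453, 0.018, 0.051])]
tumbler3 [(0.98, [0.46, -0.132, 0.054]), (0.82, [0.453, 0.018, 0.051])]
rack [(0.75, [0.503, 0.276, 0.017])]
grater [(0.91, [0.507, -0.372, 0.061]), (0.46, [0.506, 0.278, 0.022])]
drum [(0.82, [0.666, -0.219, 0.053])]
lock_tip [(0.74, [0.46, 0.013, 0.05]), (0.64, [0.518, -0.399, 0.16])]
lock [(0.69, [0.52, -0.4, 0.162])]
bowl [(0.63, [0.761, 0.244, 0.055])]
onion [(0.8, [0.767, -0.249, 0.05])]
courgette [(0.59, [0.777, 0.013, 0.044])]
```

View pics/scene0.png

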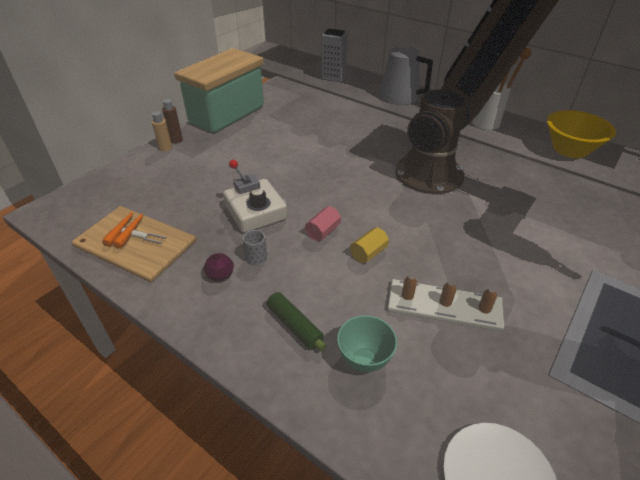

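View pics/side0.png

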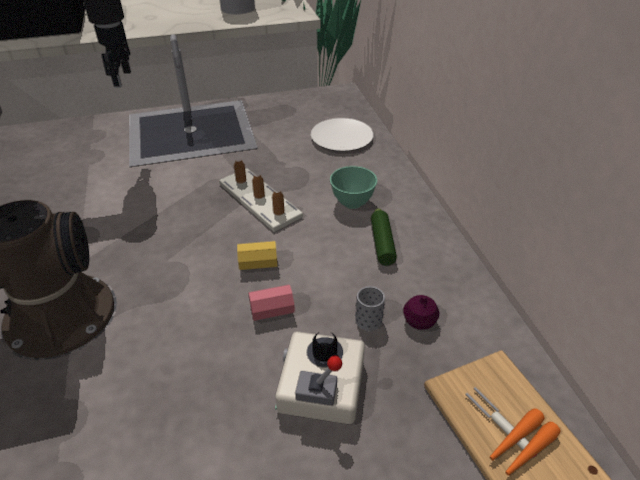

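The scene view shows pink (323,222) and yellow (370,245) tumblers, with no green tumbler. The drum is at (256,247), the grater at (255,203) with the lever leaning back, and the rack at (445,303). I'll take closer views with the wrist camera.

```bash
cat > h.py <<'E'
import numpy as np, cv2
from scipy.spatial.transform import Rotation as R
from rig import env
def pose():
    s=env.sense(); q=s['eef_rot']; return s['position'],R.from_quat([q[1],q[2],q[3],q[0]])
def tool(az,tilt=90):
    """tool z: azimuth az deg, tilt deg below horizontal (>90 = leaning back); tool y horizontal"""
    a,t=np.radians([az,tilt]); h=np.array([np.cos(a),np.sin(a),0])
    z=np.cos(t)*h+np.array([0,0,-np.sin(t)]); y=np.array([h[1],-h[0],0]); x=np.cross(y,z)
    return R.from_matrix(np.c_[x,y,z])
def row(p,Rt,frm=None):
    p0,R0=frm or pose(); w=(R0.inv()*Rt).as_rotvec(degrees=True); d=R0.inv().apply(np.array(p)-p0)*1000
    print('row',w.round(2).tolist(),d.round(1).tolist(),'rows>=',int(max(np.linalg.norm(w)/10.7,np.linalg.norm(d)/62.5))+1)
def shot(c,name):
    r=env.camera(c); cv2.imwrite(f'pics/{name}.png',r['pixels'][:,:,::-1]); return r
def ray(r,u,v):
    d=r['pose'][:3,:3]@np.array([(u-r['cx'])/r['fx'],-(v-r['cy'])/r['fy'],-1]); return r['pose'][:3,3],d
def atz(r,u,v,z):
    o,d=ray(r,u,v); return (o+d*(z-o[2])/d[2])
def proj(r,P):
    P=np.atleast_2d(P); q=(P-r['pose'][:3,3])@r['pose'][:3,:3]; return np.c_[r['cx']-r['fx']*q[:,0]/q[:,2],r['cy']+r['fy']*q[:,1]/q[:,2]]
E
python3 - <<'E'
from h import *
row([.43,.28,.42],tool(0))
print(tool(0).as_matrix())
E
```

```text
row [-0.0, 0.0, -16.26] [334.4, 285.8, -169.7] rows>= 8
[[ 1.000000e+00  0.000000e+00  6.123234e-17]
 [ 0.000000e+00 -1.000000e+00  0.000000e+00]
 [ 6.123234e-17  0.000000e+00 -1.000000e+00]]
```

```bash
python3 -m jog '{"commands":[[[0,0,-16.3,334,286,-170,85],[0,0,-16.3,334,286,-170,85],[0,0,-16.3,334,286,-170,85],[0,0,-16.3,334,286,-170,85],[0,0,-16.3,334,286,-170,85],[0,0,-16.3,334,286,-170,85],[0,0,-16.3,334,286,-170,85],[0,0,-16.3,334,286,-170,85],[0,0,-16.3,334,286,-170,85],[0,0,-16.3,334,286,-170,85],[0,0,-16.3,334,286,-170,85],[0,0,-16.3,334,286,-170,85]]]}'
python3 - <<'E'
from h import *
import pickle
r=shot('wrist','w1'); pickle.dump(r,open('w1.pkl','wb')); print(r['pose'].round(3).tolist(),r['fx'],pose()[0],env.sense()['q'].round(2))
row([.43,-.10,.42],tool(0)); row([.43,-.33,.42],tool(0))
E
```

```text
time: 2.7
position: [0.4291, 0.2805, 0.4199]
eef_rot: [0.0, 1.0, 0.001, -0.0]
ft_force: [-0.4, -0.9, 0.3]
gripper_width: 0.0847
grip_force: 0.0
[[0.001, 0.966, 0.257, 0.493], [-1.0, 0.0, 0.002, 0.281], [0.001, -0.257, 0.966, 0.543], [0.0, 0.0, 0.0, 1.0]] 377.8293289725726 [0.42919387 0.28052032 0.41997764] [ 0.96  0.02 -0.03 -0.   -1.52  0.61]
row [0.03, 0.02, 0.11] [0.1, 380.5, 0.2] rows>= 7
row [0.03, 0.02, 0.11] [-0.4, 610.5, 0.3] rows>= 10
```

View pics/w1.png

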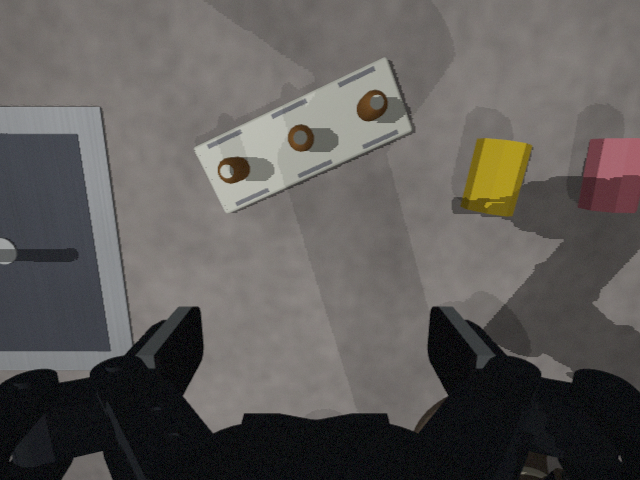

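The wrist view shows the rack with corners (196,148), (386,58), (414,131) and (232,212). Peg tops are at about (228,170), (299,137) and (377,102), and the yellow tumbler is at (497,177). Next is the grater side.

```bash
python3 -m jog '{"commands":[[[0,0,0,0,500,0,85],[0,0,0,0,500,0,85],[0,0,0,0,500,0,85],[0,0,0,0,500,0,85],[0,0,0,0,500,0,85],[0,0,0,0,500,0,85],[0,0,0,0,500,0,85],[0,0,0,0,500,0,85],[0,0,0,0,500,0,85],[0,0,0,0,500,0,85],[0,0,0,0,500,0,85],[0,0,0,0,500,0,85],[0,0,0,0,500,0,85]]]}'
python3 - <<'E'
from h import *
import pickle
r=shot('wrist','w2'); pickle.dump(r,open('w2.pkl','wb')); print(r['pose'].round(3).tolist(),pose()[0],env.sense()['q'].round(2))
w=pickle.load(open('w1.pkl','rb'))
for uv in[(196,148),(386,58),(414,131),(232,212)]: print('rack',atz(w,*uv,.018).round(4))
for uv in[(226,171),(299,138),(378,102)]: print('peg',atz(w,*uv,.088).round(4))
E
```

```text
time: 4.38
position: [0.4302, -0.2192, 0.4205]
eef_rot: [0.0, 1.0, 0.001, 0.0]
ft_force: [0.1, -0.5, -0.2]
gripper_width: 0.0855
grip_force: 0.0
[[0.002, 0.967, 0.256, 0.494], [-1.0, 0.001, 0.001, -0.219], [0.001, -0.256, 0.967, 0.544], [0.0, 0.0, 0.0, 1.0]] [ 0.43012444 -0.21938236  0.42048911] [-0.06 -0.03 -0.09  0.   -1.52  1.64]
rack [0.4953 0.4394 0.018 ]
rack [0.6055 0.19   0.018 ]
rack [0.5173 0.1485 0.018 ]
rack [0.4089 0.3959 0.018 ]
peg [0.4688 0.3849 0.088 ]
peg [0.5062 0.2984 0.088 ]
peg [0.5453 0.2089 0.088 ]
```

View pics/w2.png

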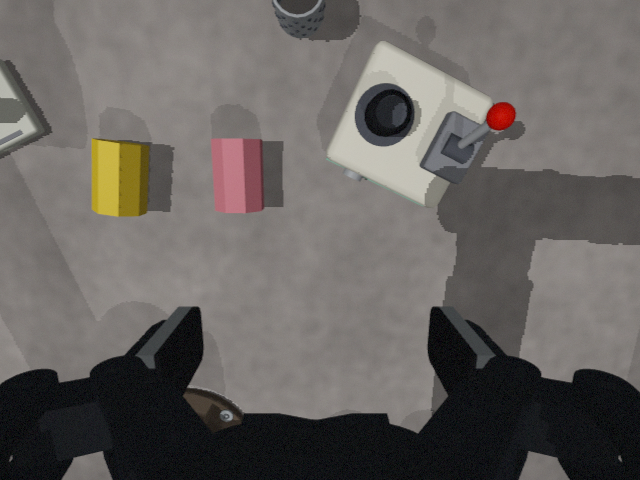

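The view shows the yellow tumbler at (120,177), the pink one at (238,175), the spigot top at (390,110), the lever ball at (501,116), and the drum at the top edge (299,12). The grater is yawed by about 23°.

```bash
cat > fit.py <<'E'
from h import *
from scipy.optimize import minimize
def tumpts(p):
    a=np.radians(22.5+45*np.arange(8)); ro=.031/np.cos(np.pi/8)
    h=np.array([np.cos(p[2]),np.sin(p[2]),0]); s=np.array([-h[1],h[0],0])
    return np.array([[p[0],p[1],.031]+h*t+ro*(np.cos(b)*s+np.sin(b)*np.array([0,0,1])) for t in(0,.092) for b in a])
def drumpts(p,z=0):
    a=np.linspace(0,2*np.pi,40); return np.array([[p[0]+.03*np.cos(b),p[1]+.03*np.sin(b),zz+z] for zz in(0,.08) for b in a])
def fit(views,pts,p0):
    def cost(p):
        c=0
        for r,m in views:
            hull=cv2.convexHull((proj(r,pts(p))*16).astype(np.int32)); im=np.zeros(m.shape,np.uint8)
            cv2.fillConvexPoly(im,hull,255,cv2.LINE_AA,4); c+=np.abs(im/255.-m).sum()/m.sum()
        return c
    p0=np.array(p0,float); st=[.006,.006,.08][:len(p0)]
    s=np.vstack([p0]+[p0+np.eye(len(p0))[i]*st[i] for i in range(len(p0))])
    o=minimize(cost,p0,method='Nelder-Mead',options=dict(initial_simplex=s,xatol=1e-5,fatol=1e-5)); return o.x,o.fun
def mask(r,lo,hi,near=None,rad=80):
    h=cv2.cvtColor(r['pixels'],cv2.COLOR_RGB2HSV); m=cv2.inRange(h,np.array(lo),np.array(hi))
    if near is not None:
        z=np.zeros_like(m); cv2.circle(z,tuple(int(v) for v in near),rad,255,-1); m&=z
    m=cv2.morphologyEx(m,cv2.MORPH_CLOSE,np.ones((5,5)))
    n,l,s,_=cv2.connectedComponentsWithStats(m); return (l==1+s[1:,4].argmax()).astype(float)
Y=([20,120,50],[35,255,255]); P=([165,70,50],[180,255,255])
E
python3 - <<'E'
from fit import *; import pickle
w=pickle.load(open('w2.pkl','rb')); sc=env.camera('scene'); si=env.camera('side'); pickle.dump((sc,si),open('ss.pkl','wb'))
for n,col,near,p0,a,b in(('yellow',Y,(120,177),(.44,.04,0),(370,245),(257,256)),('pink',P,(238,175),(.44,-.11,0),(323,222),(272,303))):
    m=[mask(w,*col,near),mask(sc,*col,a,35),mask(si,*col,b,40)]
    for vs in([(w,m[0])],[(sc,m[1]),(si,m[2])]): print(n,*fit(vs,tumpts,p0),[x.sum() for _,x in vs])
for uv in[(380,42),(330,157),(430,206)]: print('grater',atz(w,*uv,.065).round(4))
print('spigot top',atz(w,390,110,.109).round(4),'foot',atz(w,384,114,.065).round(4),'ball',[atz(w,501,116,z).round(4) for z in(.15,.16)])
# ball triangulation
def red(r,near,rad): 
    h=cv2.cvtColor(r['pixels'],cv2.COLOR_RGB2HSV); m=((h[:,:,0]<6)|(h[:,:,0]>176))&(h[:,:,1]>180)&(h[:,:,2]>80)
    v,u=np.nonzero(m); k=np.hypot(u-near[0],v-near[1])<rad; return u[k].mean(),v[k].mean(),k.sum()
A=np.zeros((3,3));bb=np.zeros(3)
for r,near in((w,(501,116)),(sc,(234,164)),(si,(335,363))):
    u,v,n=red(r,near,15); print(u,v,n); o,d=ray(r,u,v); d/=np.linalg.norm(d); M=np.eye(3)-np.outer(d,d); A+=M;bb+=M@o
print('ball',np.linalg.solve(A,bb))
E
```

```text
yellow [ 0.4128453   0.04549184 -0.1192471 ] 0.05241539016380995 [np.float64(4132.0)]
yellow [ 0.41257807  0.04488498 -0.07216118] 0.28679576092837317 [np.float64(811.0), np.float64(977.0)]
pink [ 0.41661917 -0.11715667 -0.00468407] 0.061007057110118765 [np.float64(3662.0)]
pink [ 0.4170884  -0.11404982 -0.05597279] 0.21962794566700589 [np.float64(746.0), np.float64(1228.0)]
grater [ 0.6137 -0.2938  0.065 ]
grater [ 0.486  -0.2381  0.065 ]
grater [ 0.4257 -0.3659  0.065 ]
spigot top [ 0.5362 -0.3008  0.109 ] foot [ 0.536  -0.3021  0.065 ] ball [array([ 0.5268, -0.4028,  0.15  ]), array([ 0.526 , -0.3981,  0.16  ])]
500.64415156507414 115.90444810543657 607
233.26666666666668 162.13333333333333 15
334.09316770186336 362.472049689441 161
ball [ 0.52558177 -0.39653769  0.1638485 ]
```

```bash
python3 - <<'E'
from h import *
T=tool(-24.4); xg=np.array([np.cos(np.radians(24.4)),-np.sin(np.radians(24.4)),0]); pv=np.array([.499,-.3835,0])
row(pv+.09*xg+[0,0,.26],T)
E
```

```text
row [-0.0, -0.02, 24.49] [150.6, 201.2, 160.5] rows>= 5
```

```bash
python3 -m jog '{"commands":[[[0,0,24.5,151,201,160,0],[0,0,24.5,151,201,160,0],[0,0,24.5,151,201,160,0],[0,0,24.5,151,201,160,0],[0,0,24.5,151,201,160,0],[0,0,24.5,151,201,160,0],[0,0,24.5,151,201,160,0],[0,0,24.5,151,201,160,0],[0,0,24.5,151,201,160,0]]]}' && python3 -m jog '{"commands":[[[0,0,0,0,0,50,0],[0,0,0,0,0,96,0],[0,0,0,0,0,96,0],[0,0,0,0,0,96,0],[0,0,0,0,0,96,0]]]}' && python3 -m jog '{"commands":[[[0,0,0,-15,0,0,0],[0,0,0,-30,0,0,0],[0,0,0,-45,0,0,0],[0,0,0,-60,0,0,0],[0,0,0,-75,0,0,0],[0,0,0,-85,0,0,0],[0,0,0,-95,0,0,0],[0,0,0,-102,0,0,0],[0,0,0,-105,0,0,0],[0,0,0,-105,0,0,0]]]}'
```

```text
time: 5.65
position: [0.5812, -0.4205, 0.2622]
eef_rot: [0.0, 0.977, -0.211, 0.001]
ft_force: [-0.6, 0.3, -0.1]
gripper_width: 0.0002
grip_force: 0.0
time: 6.28
position: [0.5823, -0.4216, 0.1674]
eef_rot: [0.001, 0.977, -0.212, 0.002]
ft_force: [-0.5, -0.5, 0.0]
gripper_width: 0.0001
grip_force: 0.0
time: 7.52
position: [0.4853, -0.3775, 0.1643]
eef_rot: [0.0, 0.977, -0.212, -0.0]
ft_force: [-0.2, 0.6, 0.7]
gripper_width: 0.0001
grip_force: 0.0
```

```bash
python3 -m jog '{"commands":[[[0,0,0,-4,0,0,0],[0,0,0,-8,0,0,0],[0,0,0,-8,0,0,0]]]}' ; python3 - <<'E'
from h import *
A=np.zeros((3,3));bb=np.zeros(3)
for c in('scene','side','wrist'):
    r=env.camera(c); h=cv2.cvtColor(r['pixels'],cv2.COLOR_RGB2HSV); m=(((h[:,:,0]<5)|(h[:,:,0]>177))&(h[:,:,1]>190)&(h[:,:,2]>80)).astype(np.uint8)
    n,l,s,ce=cv2.connectedComponentsWithStats(m); o=np.argsort(-s[1:,4])[:3]+1; print(c,[(ce[i].round(1).tolist(),s[i,4]) for i in o], proj(r,[.465,-.368,.159]).round())
E
```

```text
time: 7.9
position: [0.484, -0.3763, 0.1655]
eef_rot: [0.001, 0.977, -0.211, 0.006]
ft_force: [16.2, -9.4, -9.3]
gripper_width: -0.0
grip_force: 9.2
scene [] [[254. 158.]]
side [([290.3, 358.4], np.int32(39))] [[295. 358.]]
wrist [([315.1, 405.4], np.int32(242))] [[314. 376.]]
```

```bash
python3 -m jog '{"commands":[[[0,0,0,12,0,0,0],[0,0,0,12,0,-40,30],[0,0,0,12,0,-100,85],[0,0,0,12,0,-160,85],[0,0,0,12,0,-160,85],[0,0,0,12,0,-160,85]]]}'; python3 - <<'E'
from h import *
row([.53,-.23,.36],tool(0))
E
```

```text
time: 8.8
position: [0.4888, -0.379, 0.324]
eef_rot: [-0.0, 0.977, -0.212, -0.0]
ft_force: [-0.3, -0.2, -0.7]
gripper_width: 0.085
grip_force: 0.0
row [-0.03, 0.04, -24.47] [-24.2, -152.7, -35.9] rows>= 3
```

```bash
python3 -m jog '{"commands":[[[0,0,-24.5,-24,-153,-36,85],[0,0,-24.5,-24,-153,-36,85],[0,0,-24.5,-24,-153,-36,85],[0,0,-24.5,-24,-153,-36,85],[0,0,-24.5,-24,-153,-36,85],[0,0,-24.5,-24,-153,-36,85]]]}'; python3 - <<'E'
from h import *
import pickle
r=shot('wrist','w3'); pickle.dump(r,open('w3.pkl','wb')); print(pose()[0])
E
```

```text
time: 9.55
position: [0.5301, -0.2307, 0.3593]
eef_rot: [-0.0, 1.0, -0.0, -0.001]
ft_force: [0.0, 0.5, -0.6]
gripper_width: 0.0849
grip_force: 0.0
[ 0.53018467 -0.23076359  0.3594526 ]
```

View pics/w3.png

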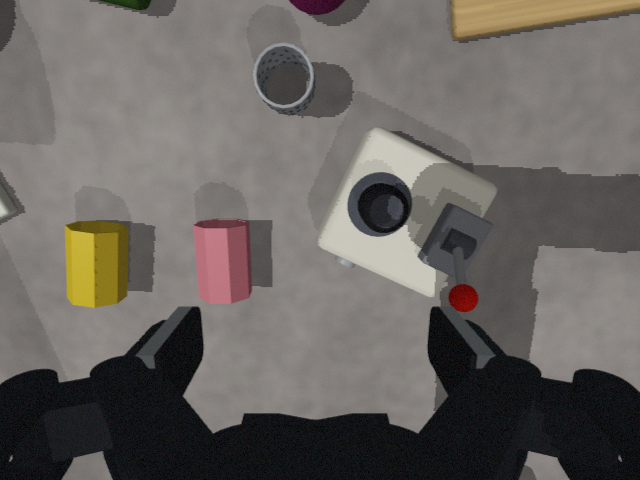

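The drum rim is centred near (284,73). The spigot is near (384,206), and the lever ball (463,298) is now at the front. Next I'll overlay the models at larger scale.

```bash
python3 - <<'E'
from fit import *
import pickle
r=pickle.load(open('w3.pkl','rb')); w2=pickle.load(open('w2.pkl','rb'))
d=atz(r,284,72,.08); s=np.array([.536,-.3015]); print(d)
print(atz(r,388,205,.109),atz(r,380,205,.065))
a=np.linspace(0,2*np.pi,60)
def draw(im,r,c,R_,z,col,k,o):
    p=proj(r,np.c_[c[0]+R_*np.cos(a),c[1]+R_*np.sin(a),0*a+z]); cv2.polylines(im,[((p-o+.5)*k).astype(np.int32)],True,col,1)
def crop(r,o,w,h,k): return cv2.resize(r['pixels'][o[1]:o[1]+h,o[0]:o[0]+w,::-1],None,fx=k,fy=k,interpolation=cv2.INTER_CUBIC)
def br(x): return np.clip(x.astype(float)*1.6,0,255).astype(np.uint8)
o1=(235,25);A=br(crop(r,o1,100,100,4)); draw(A,r,d,.03,.08,(0,255,0),4,o1);draw(A,r,d,.03,0,(0,0,255),4,o1)
o2=(335,155);B=br(crop(r,o2,100,100,4))
draw(B,r,s,.017,.109,(0,255,0),4,o2);draw(B,r,s,.0245,.065,(0,0,255),4,o2);draw(B,r,s,.0245,.099,(255,255,0),4,o2)
cv2.imwrite('pics/ov3.png',np.hstack([A,B]))
E
```

```text
[ 0.66727007 -0.20097569  0.08      ]
[ 0.54070526 -0.30341297  0.109     ] [ 0.53443052 -0.30308648  0.065     ]
```

View pics/ov3.png

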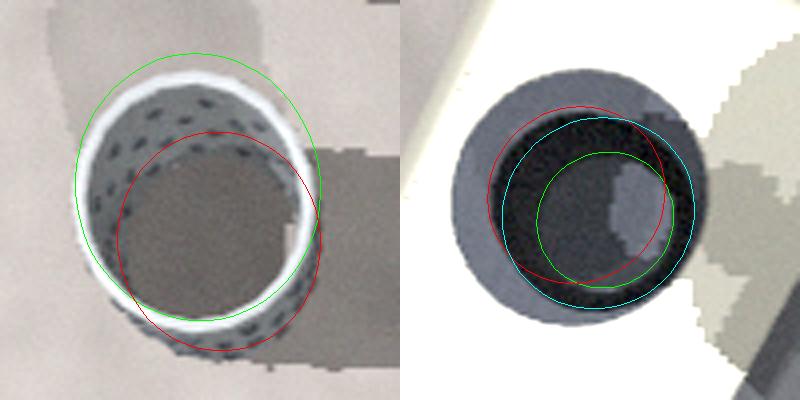

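```bash
python3 - <<'E'
from h import *
row([.6645,-.2015,.18],tool(-17))
E
```

```text
row [0.0, 0.09, 16.95] [134.6, -29.3, 179.2] rows>= 4
```

```bash
python3 -m jog '{"commands":[[[0,0.1,17,135,-29,179,85],[0,0.1,17,135,-29,179,85],[0,0.1,17,135,-29,179,85],[0,0.1,17,135,-29,179,85],[0,0.1,17,135,-29,179,85],[0,0.1,17,135,-29,179,85],[0,0.1,17,135,-29,179,85]]]}'; python3 - <<'E'
from h import *
r=shot('wrist','w4'); p,_=pose(); print(p, proj(r,[.6645,-.2015,.08]))
row([.6645,-.2015,.06],tool(-17))
print([(d['p'],d['at']) for d in env.boxes_of('wrist','drum')[:2]])
E
```

```text
time: 10.48
position: [0.6657, -0.2016, 0.1832]
eef_rot: [-0.0, 0.989, -0.148, 0.002]
ft_force: [-0.0, -0.4, 0.6]
gripper_width: 0.0848
grip_force: 0.0
[ 0.66563968 -0.20143497  0.18322229] [[314.58674437 258.78492053]]
row [-0.05, -0.25, 0.0] [-1.6, 0.5, 123.2] rows>= 2
[(0.73, [0.6521, -0.1988, 0.0603])]
```

View pics/w4.png

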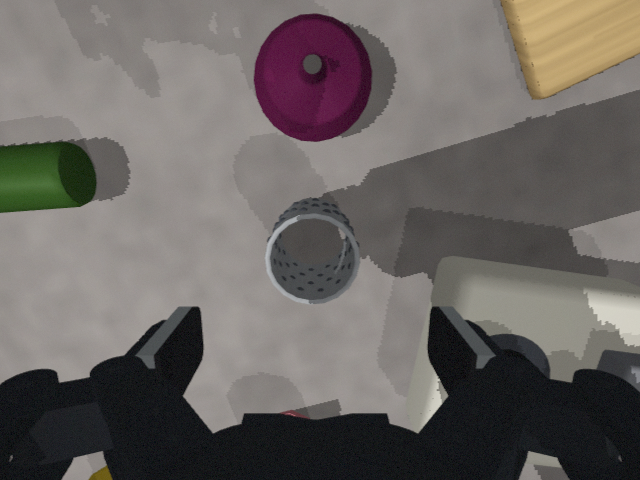

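The drum rim centre at (313,258) matches the prediction (314.6,258.8). I'll descend and grip.

```bash
python3 -m jog '{"commands":[[[0,-0.2,0,-1,0.5,62,85],[0,-0.2,0,-1,0.5,110,85],[0,-0.2,0,-1,0.5,123,85],[0,-0.2,0,-1,0.5,123,85],[0,-0.2,0,-1,0.5,123,85],[0,-0.2,0,-1,0.5,123,50],[0,-0.2,0,-1,0.5,123,50],[0,-0.2,0,-1,0.5,123,50],[0,-0.2,0,-1,0.5,123,50],[0,-0.2,0,-1,0.5,123,50],[0,-0.2,0,-1,0.5,123,50],[0,-0.2,0,-1,0.5,123,50]]]}'; python3 -m jog '{"commands":[[[0,0,0,0,0,-30,50],[0,0,0,0,0,-70,50],[0,0,0,0,0,-120,50],[0,0,0,0,0,-150,50],[0,0,0,0,0,-150,50],[0,0,0,0,0,-150,50]]]}'; python3 - <<'E'
from h import *
row([.5358,-.3013,.21],tool(-17))
E
```

```text
time: 12.08
position: [0.6659, -0.2012, 0.0606]
eef_rot: [-0.0, 0.989, -0.147, 0.001]
ft_force: [-1.3, 1.3, 6.9]
gripper_width: 0.0594
grip_force: 64.2
time: 12.82
position: [0.6642, -0.2009, 0.2075]
eef_rot: [-0.001, 0.989, -0.148, -0.001]
ft_force: [-0.4, 0.3, -2.6]
gripper_width: 0.0598
grip_force: 65.3
row [-0.04, 0.17, 0.02] [-93.5, 133.5, -2.3] rows>= 3
```

```bash
python3 -m jog '{"commands":[[[0,0,0,-31,45,-2,50],[0,0,0,-62,89,-2,50],[0,0,0,-93,133,-2,50],[0,0,0,-93,133,-2,50],[0,0,0,-93,133,-2,50],[0,0,0,-93,133,-2,50]]]}'; python3 - <<'E'
from h import *
import pickle
p,_=pose(); print(p); ims=[]
a=np.linspace(0,2*np.pi,60)
for c in('scene','side'):
    r=env.camera(c); pickle.dump(r,open(f'd_{c}.pkl','wb'))
    g=proj(r,[.536,-.301,.14])[0]; o=np.array([int(g[0])-50,int(g[1])-60]); k=4
    im=cv2.resize(r['pixels'][o[1]:o[1]+120,o[0]:o[0]+100,::-1],None,fx=k,fy=k,interpolation=cv2.INTER_CUBIC)
    im=np.clip(im*1.6,0,255).astype(np.uint8)
    for cx,cy,R_,z,col in((p[0],p[1],.03,p[2]-.06,(0,255,0)),(p[0],p[1],.03,p[2]+.02,(0,255,0)),(.5358,-.3013,.0245,.099,(0,255,255)),(.5358,-.3013,.017,.109,(0,0,255))):
        q=proj(r,np.c_[cx+R_*np.cos(a),cy+R_*np.sin(a),0*a+z]); cv2.polylines(im,[((q-o+.5)*k).astype(np.int32)],True,col,1)
    ims.append(im)
cv2.imwrite('pics/ov5.png',np.hstack(ims))
E
```

```text
time: 13.58
position: [0.5377, -0.3007, 0.2096]
eef_rot: [-0.0, 0.989, -0.147, -0.001]
ft_force: [-0.3, 1.0, -1.9]
gripper_width: 0.0591
grip_force: 65.5
[ 0.53766222 -0.30073832  0.20962234]
```

View pics/ov5.png

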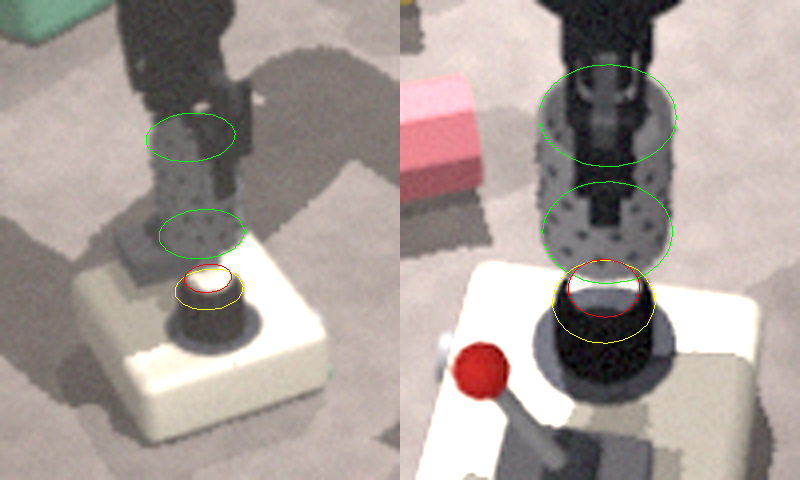

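The model overlays match the drum and the spigot within about 2 mm, so I'll lower it gently.

```bash
python3 -m jog '{"commands":[[[0,0,0,-0.8,-0.3,15,50],[0,0,0,-0.8,-0.3,32,50],[0,0,0,-0.8,-0.3,38,50],[0,0,0,-0.8,-0.3,44,50],[0,0,0,-0.8,-0.3,50,50],[0,0,0,-0.8,-0.3,56,50],[0,0,0,-0.8,-0.3,56,50]]]}'
```

```text
time: 14.55
position: [0.5362, -0.3007, 0.154]
eef_rot: [-0.0, 0.989, -0.148, -0.001]
ft_force: [-0.0, -0.1, -3.1]
gripper_width: 0.0592
grip_force: 65.5
```

```bash
python3 -m jog '{"commands":[[[0,0,0,0,0,7,50],[0,0,0,0,0,14,50],[0,0,0,0,0,20,50],[0,0,0,0,0,24,50],[0,0,0,0,0,27,50],[0,0,0,0,0,29,50],[0,0,0,0,0,31,50],[0,0,0,0,0,31,50]]]}'
```

```text
time: 15.55
position: [0.5365, -0.3008, 0.1256]
eef_rot: [0.0, 0.989, -0.147, -0.0]
ft_force: [-5.0, 3.6, 13.1]
gripper_width: 0.0596
grip_force: 66.7
```

```bash
python3 -m jog '{"commands":[[[0,0,0,0,0,-3,66],[0,0,0,0,0,-3,75],[0,0,0,0,0,-3,85],[0,0,0,0,0,-3,85],[0,0,0,0,0,-3,85],[0,0,0,0,0,-3,85],[0,0,0,0,0,-40,85],[0,0,0,0,0,-90,85],[0,0,0,0,0,-150,85],[0,0,0,0,0,-150,0],[0,0,0,0,0,-150,0],[0,0,0,0,0,-150,0]]]}'; python3 - <<'E'
from fit import *
r=shot('wrist','w6')
T=tool(-24.4); xg=np.array([np.cos(np.radians(24.4)),-np.sin(np.radians(24.4)),0]); pv=np.array([.499,-.3835,0])
row(pv-.09*xg+[0,0,.26],T)
a=np.linspace(0,2*np.pi,60)
o=[200,250];g=proj(r,[.536,-.301,.145])[0];print(g)
for n,R_,z in(('rim',.03,.145),): print(proj(r,np.array([[.536+R_*c,-.301+R_*s,z] for c,s in((1,0),(-1,0),(0,1),(0,-1))])).round(1).tolist())
E
```

```text
time: 17.05
position: [0.536, -0.3006, 0.272]
eef_rot: [-0.0, 0.989, -0.148, -0.002]
ft_force: [1.1, -0.1, 0.2]
gripper_width: 0.0318
grip_force: 0.0
row [0.0, 0.24, 7.44] [-100.5, 78.4, 12.4] rows>= 3
[314.701795   246.02040875]
[[301.4, 204.1], [327.2, 285.6], [273.1, 258.4], [357.1, 233.4]]
```

View pics/w6.png

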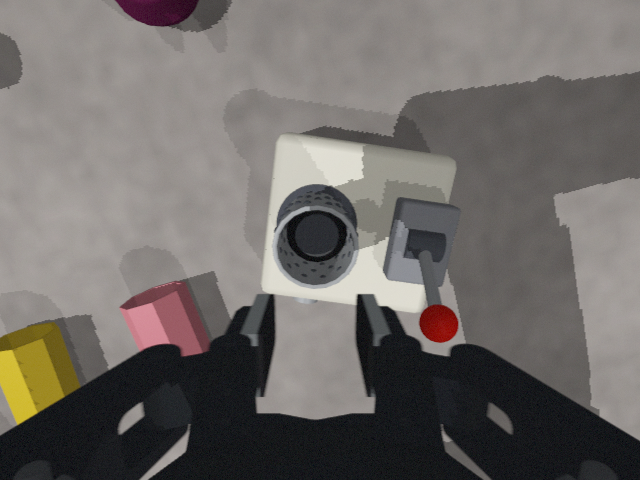

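The drum sits home: its rim is at (315,247), as predicted for z = 0.145. Next I'll swing the lever back.

```bash
python3 -m jog '{"commands":[[[0,0,7.4,-100,78,0,0],[0,0,7.4,-100,78,0,0],[0,0,7.4,-100,78,0,0],[0,0.2,7.4,-100,78,12,0],[0,0.2,7.4,-100,78,12,0],[0,0.2,7.4,-100,78,12,0]]]}' && python3 -m jog '{"commands":[[[0,0,0,0,0,50,0],[0,0,0,0,0,96,0],[0,0,0,0,0,96,0],[0,0,0,0,0,96,0],[0,0,0,0,0,96,0]]]}' && python3 -m jog '{"commands":[[[0,0,0,15,0,0,0],[0,0,0,30,0,0,0],[0,0,0,45,0,0,0],[0,0,0,60,0,0,0],[0,0,0,75,0,0,0],[0,0,0,90,0,0,0],[0,0,0,98,0,0,0],[0,0,0,104,0,0,0],[0,0,0,107,0,0,0],[0,0,0,110,0,0,0],[0,0,0,110,0,0,0]]]}'
```

```text
time: 17.85
position: [0.4189, -0.3459, 0.2609]
eef_rot: [0.0, 0.978, -0.21, 0.0]
ft_force: [-0.1, 0.2, 0.1]
gripper_width: 0.0
grip_force: 0.0
time: 18.48
position: [0.4197, -0.3468, 0.1677]
eef_rot: [0.0, 0.978, -0.211, 0.003]
ft_force: [0.1, -0.6, 0.9]
gripper_width: -0.0
grip_force: 0.0
time: 19.85
position: [0.5122, -0.3889, 0.1649]
eef_rot: [-0.002, 0.977, -0.212, -0.006]
ft_force: [-19.9, 12.7, 13.2]
gripper_width: 0.0001
grip_force: 11.8
```

The lever is hard against its back stop. I'll back off, lift, and look again at everything.

```bash
python3 -m jog '{"commands":[[[0,0,0,-15,0,0,0],[0,0,0,-25,0,-40,40],[0,0,0,-25,0,-100,85],[0,0,0,-25,0,-160,85],[0,0,0,-25,0,-220,85],[0,0,0,-25,0,-220,85],[0,0,0,-25,0,-220,85]]]}'; python3 - <<'E'
from h import *
row([.38,-.06,.40],tool(0))
E
```

```text
time: 20.72
position: [0.4955, -0.3811, 0.386]
eef_rot: [-0.0, 0.977, -0.211, 0.002]
ft_force: [0.3, -0.4, -0.6]
gripper_width: 0.085
grip_force: 0.0
row [-0.01, -0.19, -24.36] [-237.6, -244.9, -14.5] rows>= 6
```

```bash
python3 -m jog '{"commands":[[[0,0,-24.4,-237,-245,-15,85],[0,0,-24.4,-237,-245,-15,85],[0,0,-24.4,-237,-245,-15,85],[0,0,-24.4,-237,-245,-15,85],[0,0,-24.4,-237,-245,-15,85],[0,0,-24.4,-237,-245,-15,85],[0,0,-24.4,-237,-245,-15,85],[0,0,-24.4,-237,-245,-15,85],[0,0,-24.4,-237,-245,-15,85]]]}'; python3 - <<'E'
from fit import *
import pickle
r=shot('wrist','w7'); pickle.dump(r,open('w7.pkl','wb'));print(env.sense()['q'].round(3))
for n,col,p0 in(('yellow',Y,(.413,.045,-.1)),('pink',P,(.417,-.116,-.03))):
    c=proj(r,[p0[0]+.046,p0[1],.031])[0]; m=mask(r,*col,c,90); print(n,c,*fit([(r,m)],tumpts,p0),m.sum())
row([.5068,.297,.25],tool(30,30))
E
```

```text
time: 21.85
position: [0.3807, -0.0609, 0.3998]
eef_rot: [0.0, 1.0, -0.0, 0.0]
ft_force: [0.8, -0.4, 0.1]
gripper_width: 0.0848
grip_force: 0.0
[ 3.630e-01 -2.150e-01 -2.850e-01  1.000e-03 -1.500e+00  1.207e+00]
yellow [229.36416816 138.31835638] [ 0.41274397  0.04741661 -0.14828684] 0.0496973149416557 4337.0
pink [358.41541704 134.75731386] [ 0.41554269 -0.11727331 -0.00706036] 0.04610760695397668 4234.0
row [15.77, 58.56, -27.2] [125.7, -358.2, 149.5] rows>= 7
```

View pics/w7.png

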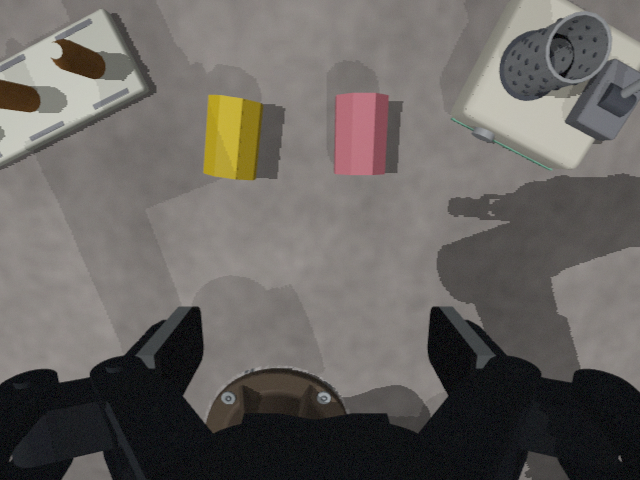

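The view shows the yellow tumbler at (232,138), the pink one at (361,134), and the drum on the spigot. I'll grasp each tumbler with the tool tilted 60° below horizontal. After a 180° roll it can be placed with the tool 30° below horizontal.

```bash
python3 - <<'E'
from h import *
T=tool(-7.4,60); g=np.array([.4446,.0424,.033]); z=T.as_matrix()[:,2]
row(g-.12*z,T)
E
```

```text
row [-1.87, 29.94, 7.2] [4.2, -111.3, 262.8] rows>= 5
```

```bash
python3 -m jog '{"commands":[[[-1.9,30,7.2,4,-111,150,85],[-1.9,30,7.2,4,-111,200,85],[-1.9,30,7.2,4,-111,263,85],[-1.9,30,7.2,4,-111,263,85],[-1.9,30,7.2,4,-111,263,85],[-1.9,30,7.2,4,-111,263,85],[-1.9,30,7.2,4,-111,263,85],[-1.9,30,7.2,4,-111,263,85],[-1.9,30,7.2,4,-111,263,85],[-1.9,30,7.2,4,-111,263,85],[-1.9,30,7.2,4,-111,263,85],[-1.9,30,7.2,4,-111,263,85]]]}'; python3 - <<'E'
from h import *
T=tool(-7.4,60); g=np.array([.4446,.0424,.033]); z=T.as_matrix()[:,2]
row(g-.12*z,T);row(g,T); print(env.sense()['q'].round(2))
shot('wrist','w8')
E
```

```text
time: 23.4
position: [0.435, 0.0612, 0.2292]
eef_rot: [0.016, 0.973, -0.063, 0.221]
ft_force: [0.5, 0.5, 0.3]
gripper_width: 0.085
grip_force: 0.0
row [0.23, 4.39, 0.05] [-83.2, 17.1, 62.5] rows>= 2
row [0.23, 4.39, 0.05] [-74.0, 16.7, 182.1] rows>= 4
[ 0.84 -0.28 -1.02  0.61 -0.67  0.14]
```

View pics/w8.png

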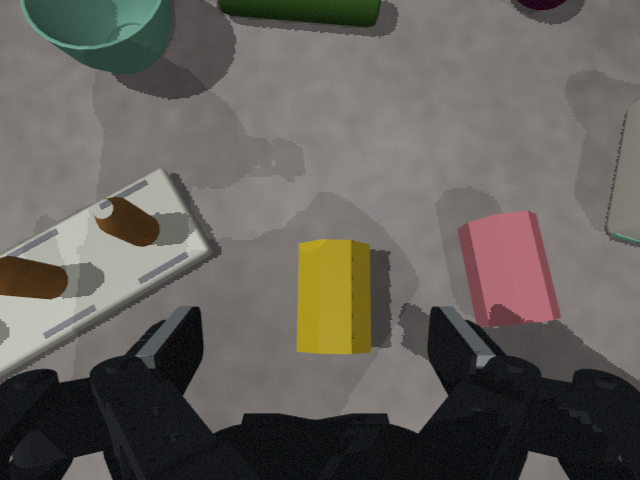

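Joint 3 hit its limit at the standoff pose. I'll fit a simple kinematic model to the logged data to choose reachable poses.

```bash
cat > kin.py <<'E'
from h import *
from scipy.optimize import least_squares
s=env.sense
data=[([1.575,.359,.012,0,-1.224,-.288],[.1889,.6475,.2494]),([.96,.02,-.03,0,-1.52,.61],[.4292,.2805,.42]),([-.06,-.03,-.09,0,-1.52,1.64],[.4301,-.2194,.4205]),([.363,-.215,-.285,.001,-1.5,1.207],[.3807,-.0609,.3998]),([.84,-.28,-1.02,.61,-.67,.14],[.435,.0612,.2292])]
RT=R.from_quat([.973,-.063,.221,.016])
E_=lambda a,t:R.from_euler(a,t)
def fk(q,P,s4=1):
    r0,z0,L1,L2,e,D,lat=P; ph=q[1]-q[2]
    F=E_('z',q[0])*E_('y',ph); W=E_('z',q[0]).apply([r0+L1*np.sin(q[1]),-lat,z0+L1*np.cos(q[1])])+F.apply([L2,0,e])
    Rw=F*E_('x',s4*q[3])*E_('y',-q[4])
    Rt=Rw*R.from_matrix(np.array([[0,0,1],[0,-1,0],[1,0,0.]]).T.T)*E_('z',0)
    Rt=Rt*E_('z',-(q[5]-np.pi/2))
    return W+Rw.apply([D,0,0]),Rt
def fitP(s4):
    f=lambda P:np.concatenate([fk(q,P,s4)[0]-p for q,p in data]+[.002*(P-[0,.3,.35,.35,0,.2,.19])])
    o=least_squares(f,[0,.3,.35,.35,0,.2,.19]); return o.x,o.cost
E
python3 - <<'E'
from kin import *
for s4 in(1,-1):
    P,c=fitP(s4); print(s4,P.round(3),c,[(1000*(fk(q,P,s4)[0]-p)).round(1).tolist() for q,p in data])
    print('rot err deg',np.degrees((fk(data[-1][0],P,s4)[1].inv()*RT).magnitude()))
    print('rot0',fk(data[3][0],P,s4)[1].as_matrix().round(2).tolist())
E
```

```text
1 [ 0.251 -0.442  0.48   0.192  0.17  -0.209  0.195] 0.0029449107756508394 [[3.6, 11.0, 61.5], [-5.3, -15.4, -13.1], [-2.6, -1.9, -15.7], [17.4, 3.0, -7.9], [-16.9, 1.3, -24.9]]
rot err deg 70.39235615837191
rot0 [[1.0, -0.0, 0.0], [-0.0, -1.0, 0.0], [0.0, -0.0, -1.0]]
-1 [0.152 0.102 0.552 0.304 0.058 0.284 0.19 ] 0.0010161114676635764 [[-1.7, 5.3, 37.2], [-3.9, -4.1, -6.6], [-2.0, 3.4, -10.3], [6.8, 4.6, -5.2], [2.0, -9.3, -15.2]]
rot err deg 0.556773071523731
rot0 [[1.0, -0.0, 0.0], [-0.0, -1.0, -0.0], [0.0, 0.0, -1.0]]
```

```bash
sed -i "s/r0,z0,L1,L2,e,D,lat=P/r0,z0,L1,L2,e,D,lat,lx=P/; s/r0+L1\*np.sin(q\[1\]),-lat,z0+L1\*np.cos(q\[1\])/r0+L1*np.sin(q[1])+lx*np.cos(q[1]),-lat,z0+L1*np.cos(q[1])-lx*np.sin(q[1])/; s/,.2,.19\]/,.2,.19,0]/g" kin.py
python3 - <<'E'
from kin import *
P,c=fitP(-1); print(P.round(3),c,[(1000*(fk(q,P,-1)[0]-p)).round(1).tolist() for q,p in data])
s=env.sense(); print(s['q'].round(4).tolist(),s['position'])
E
```

```text
[0.061 0.066 0.549 0.31  0.078 0.264 0.191 0.084] 0.00022001311042085429 [[-0.3, 3.9, 5.1], [-3.0, -5.3, -8.2], [-2.0, 2.0, -7.7], [6.1, 2.9, 12.9], [-0.0, -3.1, -2.1]]
[0.8434, -0.2842, -1.0161, 0.6136, -0.6743, 0.1437] [0.43501652 0.06127568 0.22911336]
```

```bash
sed -i "s/\.002\*(P/.0002*(P/; s/\[.84,-.28,-1.02,.61,-.67,.14\],\[.435,.0612,.2292\]/[.8434,-.2842,-1.0161,.6136,-.6743,.1437],[.435,.0613,.2291]/" kin.py
cat >> kin.py <<'E'
lo=np.array([-3.07,-1.43,-1.02,-3.03,-3.05,-3.03])+.03; hi=np.array([3.07,2.12,1.25,1.67,-0.02,3.03])-.03
def ik(p,Rt,P,seeds):
    best=None
    for s0 in seeds:
        f=lambda q:np.concatenate([(fk(q,P,-1)[0]-p)*10,(fk(q,P,-1)[1].inv()*Rt).as_rotvec()*2])
        o=least_squares(f,np.clip(s0,lo+.01,hi-.01),bounds=(lo,hi))
        if best is None or o.cost<best[0]: best=(o.cost,o.x,1000*np.linalg.norm(fk(o.x,P,-1)[0]-p),np.degrees((fk(o.x,P,-1)[1].inv()*Rt).magnitude()))
    return best
seeds=[[.8,0,-.5,.3,-.8,.2],[.8,.5,.5,.3,-.8,-1.7],[.8,.5,.5,0,-1,1.5]]
E
python3 - <<'E'
from kin import *
P,c=fitP(-1); print(P.round(3),[(1000*(fk(q,P,-1)[0]-p)).round(1).tolist() for q,p in data])
for x in(.445,.55,.62):
  for t in(60,75,90): b=ik([x,.042,.033],tool(-7.4,t),P,seeds); print('grasp',x,t,b[1].round(2),b[2].round(1),b[3].round(1))
for n,pg in(('p3',(.469,.385)),('p1',(.5453,.209))):
  for t in(0,15,30):
   for az in(10,25,40,57):
    b=ik([*pg,.082],tool(az,t)*R.from_euler('z',np.pi),P,seeds); print(n,t,az,b[1].round(2),b[2].round(1),b[3].round(1))
E
```

```text
[0.059 0.067 0.549 0.314 0.078 0.264 0.191 0.082] [[-0.3, 3.9, 5.0], [-3.0, -5.3, -7.9], [-2.0, 2.0, -7.6], [6.1, 2.9, 12.6], [-0.0, -3.1, -2.0]]
grasp 0.445 60 [ 0.59  0.19 -0.99  0.45 -0.38  0.41] 67.3 22.8
grasp 0.445 75 [ 0.54  0.22 -0.99  0.15 -0.38  0.75] 43.4 14.1
grasp 0.445 90 [ 0.49  0.26 -0.99 -0.1  -0.42  1.04] 18.9 5.8
grasp 0.55 60 [ 0.54  0.28 -0.99  1.34 -0.25 -0.4 ] 29.4 10.9
grasp 0.55 75 [ 0.5   0.29 -0.99  0.92 -0.18  0.04] 4.8 1.8
grasp 0.55 90 [ 0.43  0.35 -0.82 -0.   -0.4   1.01] 0.0 0.0
grasp 0.62 60 [ 0.52  0.34 -0.93  1.64 -0.3  -0.68] 9.0 6.2
grasp 0.62 75 [ 0.44  0.36 -0.83  0.73 -0.21  0.29] 0.0 0.0
grasp 0.62 90 [ 0.38  0.44 -0.61 -0.   -0.53  1.06] 0.0 0.0
p3 0 10 [ 1.48  0.75 -0.99  1.45 -1.53  1.41] 61.3 22.6
p3 0 25 [ 1.46  0.71 -0.99  1.58 -1.5   1.46] 88.4 31.4
p3 0 40 [ 0.9   0.32 -0.99 -3.   -0.72  1.43] 109.2 38.1
p3 0 57 [ 0.62  0.72 -0.99 -2.25 -1.61  1.67] 82.4 29.6
p3 15 10 [ 1.44  0.5  -0.99  1.51 -1.16  1.77] 53.5 19.9
p3 15 25 [ 1.38  0.37 -0.99  1.64 -0.95  2.  ] 65.9 28.4
p3 15 40 [ 0.92  0.28 -0.99 -3.   -0.54  1.36] 78.4 31.4
p3 15 57
[... 258 characters left out ...]
1  1.25] 48.0 18.0
p1 0 10 [ 1.16  0.67 -0.99  1.53 -1.45  1.52] 101.0 36.6
p1 0 25 [ 0.41  0.41 -0.99 -2.51 -0.97  1.33] 112.7 40.3
p1 0 40 [ 0.27  0.72 -0.99 -2.16 -1.59  1.67] 86.5 31.9
p1 0 57 [ 0.25  0.75 -0.99 -2.02 -1.63  1.72] 57.0 21.4
p1 15 10 [ 1.03  0.29 -0.99  1.64 -0.82  2.14] 78.4 31.8
p1 15 25 [ 0.62  0.24 -0.99 -3.   -0.45  1.37] 85.5 32.7
p1 15 40 [ 0.4   0.38 -0.99 -2.33 -0.85  1.23] 74.4 27.8
p1 15 57 [ 0.31  0.52 -0.99 -2.1  -1.16  1.41] 50.8 19.2
p1 30 10 [ 0.95  0.22 -0.99  1.64 -0.58  2.32] 54.4 23.3
p1 30 25 [ 0.64  0.22 -0.99 -3.   -0.32  1.31] 58.5 24.3
p1 30 40 [ 0.53  0.27 -0.99 -2.49 -0.49  1.13] 53.9 20.3
p1 30 57 [ 0.41  0.37 -0.99 -2.16 -0.77  1.21] 37.5 14.2
```

```bash
python3 - <<'E'
from kin import *
P,c=fitP(-1)
rng=np.random.default_rng(0)
S=[lo+(hi-lo)*rng.random(6)*[1,.6,1,1,1,1] for _ in range(8)]+[[.8,.9,.3,0,-2.2,1.5],[.8,.9,.3,0,-2.2,-1.5]]
b=ik([.4446,.0424,.033],tool(-7.4,90),P,seeds+S);print('down grasp',b[1].round(2),b[2],b[3])
for az in(172,200,230):
  for t in(30,45,60): b=ik([.56,.1,.033],tool(az,t),P,S[6:]); print('back grasp',az,t,b[1].round(2),b[2].round(1),b[3].round(1))
pg=(.506,.297)
for t in(0,30,45):
  for az in range(0,360,45):
    for ro in(0,np.pi):
      b=ik([*pg,.082],tool(az,t)*R.from_euler('z',ro),P,S)
      if b[2]<15: print('place',t,az,ro>0,b[1].round(2),b[2].round(1),b[3].round(1))
E
```

```text
down grasp [ 0.5   0.26 -0.99 -0.1  -0.42  1.04] 19.030697323560183 5.886143949310441
back grasp 172 30 [ 0.33  0.83 -0.12 -0.4  -1.61 -1.84] 0.0 0.0
back grasp 172 45 [ 0.36  0.71 -0.25 -0.35 -1.35 -1.86] 0.0 0.0
back grasp 172 60 [ 0.4   0.58 -0.4  -0.3  -1.07 -1.9 ] 0.0 0.0
back grasp 200 30 [ 0.47  0.84 -0.1  -0.1  -1.68 -1.64] 0.0 0.0
back grasp 200 45 [ 0.48  0.71 -0.23 -0.09 -1.41 -1.65] 0.0 0.0
back grasp 200 60 [ 0.49  0.59 -0.39 -0.08 -1.12 -1.66] 0.0 0.0
back grasp 230 30 [ 0.63  0.79 -0.25  0.21 -1.57 -1.45] 0.0 0.0
back grasp 230 45 [ 0.61  0.67 -0.35  0.19 -1.33 -1.43] 0.0 0.0
back grasp 230 60 [ 0.59  0.56 -0.47  0.16 -1.06 -1.4 ] 0.0 0.0
place 0 135 False [ 0.43  0.85 -0.49 -1.23 -1.65 -1.79] 0.0 0.0
place 0 135 True [ 0.43  0.85 -0.49 -1.23 -1.65  1.35] 0.0 0.0
place 0 180 False [ 0.6   0.99  0.01 -0.69 -2.05 -1.93] 0.0 0.0
place 0 180 True [ 0.6   0.99  0.01 -0.69 -2.05  1.21] 0.0 0.0
place 0 225 False [ 0.84  1.02  0.1  -0.07 -2.22 -1.61] 0.0 0.0
place 0 225 True [ 0.84  1.02  0.1  -0.07 -2.22  1.53] 0.0 0.0
place 0 270 False [ 1.09  0.9  -0.28  0.51 -1.91 -1.39] 0
[... 1040 characters left out ...]
5 90 True [ 0.59  0.36 -0.96 -1.91 -0.67  1.23] 0.0 0.0
place 45 135 False [ 0.55  0.53 -0.52 -0.94 -1.02 -2.18] 0.0 0.0
place 45 135 True [ 0.55  0.53 -0.52 -0.94 -1.02  0.96] 0.0 0.0
place 45 180 False [ 0.66  0.66 -0.18 -0.46 -1.42 -2.  ] 0.0 0.0
place 45 180 True [ 0.66  0.66 -0.18 -0.46 -1.42  1.14] 0.0 0.0
place 45 225 False [ 0.84  0.69 -0.12 -0.04 -1.55 -1.61] 0.0 0.0
place 45 225 True [ 0.84  0.69 -0.12 -0.04 -1.55  1.53] 0.0 0.0
place 45 270 False [ 1.04  0.58 -0.38  0.38 -1.34 -1.27] 0.0 0.0
place 45 270 True [ 1.04  0.58 -0.38  0.38 -1.34  1.87] 0.0 0.0
place 45 315 False [ 1.2   0.41 -0.81  0.91 -0.97 -1.18] 0.0 0.0
place 45 315 True [ 1.2   0.41 -0.81  0.91 -0.97  1.96] 0.0 0.0
```

Backward-leaning placement is well within reach. The plan is to grasp with the tool straight down near the closed end, then pitch the tool back 90° so the mouth faces down.

```bash
python3 - <<'E'
from h import *
row([.4346,.0436,.16],tool(-7.4))
E
```

```text
row [0.25, -25.61, -0.01] [-28.2, 17.3, 63.2] rows>= 3
```

```bash
python3 -m jog '{"commands":[[[0.2,-25.6,0,-28,17.3,63,85],[0.2,-25.6,0,-28,17.3,63,85],[0.2,-25.6,0,-28,17.3,63,85],[0.2,-25.6,0,-28,17.3,63,85],[0.2,-25.6,0,-28,17.3,63,85],[0.2,-25.6,0,-28,17.3,63,85],[0.2,-25.6,0,-28,17.3,63,85]]]}'; python3 - <<'E'
from h import *
row([.4346,.0436,.031],tool(-7.4)); s=env.sense(); print(s['q'].round(4).tolist(),s['position'].round(4).tolist())
E
```

```text
time: 24.32
position: [0.4341, 0.0436, 0.1605]
eef_rot: [0.0, 0.998, -0.064, 0.0]
ft_force: [-0.0, -0.3, 0.6]
gripper_width: 0.0852
grip_force: 0.0
row [0.05, -0.06, 0.04] [0.4, -0.2, 129.5] rows>= 3
[0.5564, 0.0431, -0.6198, 0.0016, -0.9076, 0.8849] [0.4341, 0.0436, 0.1605]
```

```bash
python3 -m jog '{"commands":[[[0,0,0,0.4,0,50,85],[0,0,0,0.4,0,95,85],[0,0,0,0.4,0,110,85],[0,0,0,0.4,0,129,85],[0,0,0,0.4,0,129,85],[0,0,0,0.4,0,129,85]]]}'; python3 - <<'E'
from h import *
row([.4346,.0436,.031],tool(-7.4)); s=env.sense(); print(s['q'].round(4).tolist(),s['position'].round(4).tolist(),s['ft_force'])
E
```

```text
time: 25.08
position: [0.4353, 0.0436, 0.0319]
eef_rot: [0.0, 0.998, -0.064, 0.0]
ft_force: [-1.2, -0.6, -0.4]
gripper_width: 0.085
grip_force: 0.0
row [0.04, -0.04, 0.02] [-0.7, 0.1, 0.9] rows>= 1
[0.5547, 0.2528, -0.7683, 0.002, -0.5495, 0.8856] [0.4353, 0.0436, 0.0319] [-1.24883253 -0.64991725 -0.43774935]
```

Reached. I'll grip and lift.

```bash
python3 -m jog '{"commands":[[[0,0,0,0,0,0,70],[0,0,0,0,0,0,50],[0,0,0,0,0,0,50],[0,0,0,0,0,0,50],[0,0,0,0,0,0,50],[0,0,0,0,0,0,50],[0,0,0,0,0,0,50],[0,0,0,0,0,0,50],[0,0,0,0,0,0,50]]]}'; python3 -m jog '{"commands":[[[0,0,0,0,0,-30,50],[0,0,0,0,0,-70,50],[0,0,0,0,0,-130,50],[0,0,0,0,0,-190,50],[0,0,0,0,0,-250,50],[0,0,0,0,0,-300,50],[0,0,0,0,0,-300,50],[0,0,0,0,0,-300,50]]]}'
cat > plan.py <<'E'
from kin import *
s=env.sense()
data+=[([.5564,.0431,-.6198,.0016,-.9076,.8849],[.4341,.0436,.1605]),([.5547,.2528,-.7683,.002,-.5495,.8856],[.4353,.0436,.0319]),(s['q'].tolist(),s['position'].tolist())]
P,c=fitP(-1)
E
python3 - <<'E'
from plan import *
print(P.round(3),[(1000*(fk(q,P,-1)[0]-p)).round(1).tolist() for q,p in data])
S=[[.8,.9,.3,0,-2.2,1.5]]
D=R.from_euler('z',np.pi)
for z in(.30,.18,.088):
  for az in(200,215,225,240,255):
    b=ik([.469,.385,z],tool(az,0)*D,P,S); print(z,az,b[1].round(2),b[2].round(1),b[3].round(1))
p,R0=pose(); row([.44,.33,.38],tool(45)); row([.469,.385,.33],tool(45))
E
```

```text
time: 26.2
position: [0.4356, 0.0437, 0.0321]
eef_rot: [0.0, 0.998, -0.065, 0.001]
ft_force: [-3.6, 1.2, 9.1]
gripper_width: 0.0611
grip_force: 64.1
time: 27.2
position: [0.4344, 0.0435, 0.3304]
eef_rot: [0.0, 0.998, -0.065, -0.001]
ft_force: [-0.5, -0.6, -2.3]
gripper_width: 0.0611
grip_force: 66.6
[-0.034  0.249  0.513  0.407  0.021  0.346  0.188  0.088] [[-3.7, -28.7, -15.3], [-4.9, -1.9, -4.9], [0.3, 5.4, -5.2], [13.1, 9.2, 16.0], [1.6, -40.2, -31.3], [13.1, 12.8, 17.6], [12.2, 12.3, 9.9], [8.0, 9.6, 13.1]]
0.3 200 [ 0.75  1.3   1.22 -1.45 -2.68  0.14] 25.2 3.2
0.3 215 [ 0.86  1.3   1.22 -1.37 -2.87  0.21] 40.7 1.9
0.3 225 [ 0.94  1.3   1.22 -1.16 -3.    0.42] 40.0 2.1
0.3 240 [ 1.05  1.27  1.19  0.6  -3.02  2.17] 23.4 4.2
0.3 255 [ 1.12  1.29  1.22  1.23 -2.94  2.79] 0.1 0.0
0.18 200 [ 0.75  1.41  1.22 -1.17 -2.64  0.44] 25.9 3.3
0.18 215 [ 0.86  1.4   1.22 -0.91 -2.8   0.68] 41.3 2.3
0.18 225 [ 0.94  1.4   1.22 -0.54 -2.89  1.04] 40.7 2.4
0.18 240 [ 1.04  1.41  1.22  0.27 -2.93  1.83] 24.1 3.3
0.18 255 [ 1.12  1.42  1.22  0.78 -2.87  2.33] 0.9 0.2
0.088 200 [ 0.75  1.49  1.22 -1.   -2.57  0.63] 32.3 5.2
0.088 215 [ 0.86  1.48  1.22 -0.69 -2.7   0.91] 47.0 5.3
0.088 225 [ 0.94  1.48  1.22 -0.35 -2.77  1.23] 46.4 5.3
0.088 240 [ 1.05  1.49  1.22  0.2  -2.81  1.76] 30.6 5.0
0.088 255 [ 1.13  1.51  1.22  0.61 -2.78  2.15] 7.9 1.7
row [0.01, 0.07, -52.44] [-31.6, -284.7, -49.7] rows>= 5
row [0.01, 0.07, -52.44] [-9.9, -343.1, 0.2] rows>= 6
```

```bash
sed -i "s/lat,lx=P/lat,lx,w,v=P/; s/Rw.apply(\[D,0,0\])/Rw.apply([D,0,w])+(F*E_('x',s4*q[3])).apply([0,v,0])/; s/,.2,.19,0\]/,.2,.19,0,0,0]/g" kin.py
python3 - <<'E'
from plan import *
print(P.round(3),[(1000*(fk(q,P,-1)[0]-p)).round(1).tolist() for q,p in data])
d=[x for x in data if abs(x[0][3])<.01]
# planar tool-down only
rho=[np.sqrt(p[0]**2+p[1]**2-.19**2) for q,p in d]; print([ (np.arctan2(p[1],p[0])-q[0], np.hypot(*p[:2])*np.sin(np.arctan2(p[1],p[0])-q[0])) for q,p in d])
A=[];B=[]
for (q,p),r in zip(d,rho):
    f=q[1]-q[2]; A+=[[1,0,np.sin(q[1]),np.cos(q[1]),np.cos(f),np.sin(f)],[0,1,np.cos(q[1]),-np.sin(q[1]),-np.sin(f),np.cos(f)]];B+=[r,p[2]]
x,res,rk,sv=np.linalg.lstsq(np.array(A),np.array(B),rcond=None); print(x.round(3),((np.array(A)@x-B)*1000).round(1),sv)
E
```

```text
[ 0.231 -0.047  0.6    0.462 -0.     0.109 -0.087  0.002 -0.232 -0.278] [[0.2, -0.1, -0.3], [0.3, -1.5, 1.7], [1.1, 1.3, -1.1], [-0.1, 0.1, -0.3], [-0.0, -0.2, 0.2], [-0.1, 0.0, -0.1], [0.2, -0.0, 0.0], [0.2, 0.1, -0.1]]
[(np.float64(-0.28806301669335976), np.float64(-0.19162020137292154)), (np.float64(-0.381139195222157), np.float64(-0.19072466502146435)), (np.float64(-0.41170597476695486), np.float64(-0.19321467927497468)), (np.float64(-0.5216245279453932), np.float64(-0.19211058294244368)), (np.float64(-0.4562980126821552), np.float64(-0.1922389224992778)), (np.float64(-0.45487213357214024), np.float64(-0.19220486981311505)), (np.float64(-0.4548034742961317), np.float64(-0.19177674872600747))]
[-0.    -0.155  0.599  0.003  0.462  0.001] [-0.1 -0.1 -0.9  2.3  1.3 -2.8 -0.6  0.3 -0.2  0.1  0.  -0.1  0.4  0.2] [4.52564395 4.52564395 0.64911573 0.64911573 0.31176207 0.31176207]
```

```bash
python3 - <<'E'
from plan import *
q,p=data[4]
def f(x): return fk(q,[0,-.155+x[0],.6,.462,0,x[0],x[1],0,0,.192-x[1]],-1)[0]-p
for x0 in([.2,.19],[.3,0]): o=least_squares(f,x0); print(o.x,o.fun*1000)
def g(x): return fk(q,[x[2],-.155+x[0],.6,.462,0,x[0],x[1],0,-x[2],.192-x[1]],-1)[0]-p
o=least_squares(g,[.2,.19,0]); print(o.x,o.fun)
E
```

```text
[0.87241117 0.07966088] [ 17.28007376  -6.62273362 -79.32907317]
[0.87241117 0.07966088] [ 17.28007516  -6.62273323 -79.3290729 ]
[ 0.89666621  0.19081632 -0.50704119] [ 2.77753431e-10 -2.50706400e-11 -9.76690950e-13]
```

```bash
python3 - <<'E'
from plan import *
q,p=data[4]
def f(x): return fk(q,[0,-.155+x[0],.6,.462,0,x[0],x[1],0,0,-.192+x[1]],-1)[0]-p
o=least_squares(f,[.2,.19]); print(o.x,o.fun*1000); D,l=o.x
P=[0,-.155+D,.6,.462,0,D,l,0,0,-.192+l]
open('plan2.py','w').write(f'from kin import *\nP={[float(v) for v in P]}\n')
print([(1000*(fk(q,P,-1)[0]-p)).round(1).tolist() for q,p in data])
S=[[.8,.9,.3,0,-2.2,1.5],[.6,.9,-.3,-.7,-2,1.2],[1.2,.9,-.3,.7,-2,1.5]]
Dm=R.from_euler('z',np.pi)
for pg in((.469,.385),(.5453,.209)):
 for z in(.33,.088):
  for az in range(165,300,15):
    b=ik([*pg,z],tool(az,0)*Dm,P,S)
    if b[2]<3:print(pg,z,az,b[1].round(2),b[2].round(1),b[3].round(1))
E
```

```text
[ 0.35446249 -0.00062455] [-0.15115368 -0.39439086  0.41851766]
[[0.4, -1.5, 0.2], [-0.2, -2.6, 1.8], [-2.5, 1.4, -3.5], [-1.0, -0.6, -0.7], [-0.2, -0.4, 0.4], [-1.0, -0.9, -0.1], [-0.9, -0.8, 0.3], [-1.1, -0.9, -0.7]]
(0.469, 0.385) 0.33 165 [ 0.4   0.83  0.64 -1.33 -2.46  0.31] 0.0 0.0
(0.469, 0.385) 0.33 180 [ 0.48  0.9   0.79 -1.35 -2.65  0.25] 0.0 0.0
(0.469, 0.385) 0.33 195 [ 0.57  0.96  0.9  -1.39 -2.83  0.19] 0.0 0.0
(0.469, 0.385) 0.33 210 [ 0.66  0.99  0.96 -1.4  -3.    0.17] 0.0 0.0
(0.469, 0.385) 0.33 225 [ 0.9   1.02  0.83 -0.53 -2.92  1.05] 0.0 0.0
(0.469, 0.385) 0.33 240 [ 1.02  1.    0.56  0.05 -2.69  1.62] 0.0 0.0
(0.469, 0.385) 0.33 255 [ 1.11  0.95  0.33  0.33 -2.49  1.84] 0.0 0.0
(0.469, 0.385) 0.33 270 [ 1.2   0.88  0.11  0.51 -2.3   1.93] 0.0 0.0
(0.469, 0.385) 0.33 285 [ 1.28  0.79 -0.12  0.67 -2.12  1.96] 0.0 0.0
(0.469, 0.385) 0.088 165 [ 0.46  1.12  0.6  -1.06 -2.28  0.71] 0.0 0.0
(0.469, 0.385) 0.088 180 [ 0.56  1.18  0.73 -0.97 -2.44  0.73] 0.0 0.0
(0.469, 0.385) 0.088 195 [ 0.67  1.23  0.82 -0.83 -2.57  0.83] 0.0 0.0
(0.469, 0.385) 0.088 210 [ 0.8   1.26 
[... 974 characters left out ...]
33 285 [ 1.07  0.65 -0.44  0.83 -1.91  1.91] 0.0 0.0
(0.5453, 0.209) 0.088 165 [ 0.27  1.16  0.67 -0.89 -2.44  0.82] 0.0 0.0
(0.5453, 0.209) 0.088 180 [ 0.38  1.21  0.73 -0.72 -2.54  0.94] 0.0 0.0
(0.5453, 0.209) 0.088 195 [ 0.51  1.24  0.71 -0.47 -2.56  1.17] 0.0 0.0
(0.5453, 0.209) 0.088 210 [ 0.63  1.24  0.59 -0.17 -2.49  1.43] 0.0 0.0
(0.5453, 0.209) 0.088 225 [ 0.73  1.22  0.43  0.07 -2.35  1.62] 0.0 0.0
(0.5453, 0.209) 0.088 240 [ 0.83  1.18  0.24  0.27 -2.19  1.73] 0.0 0.0
(0.5453, 0.209) 0.088 255 [ 0.92  1.12  0.03  0.43 -2.01  1.76] 0.0 0.0
(0.5453, 0.209) 0.088 270 [ 1.01  1.06 -0.2   0.59 -1.84  1.74] 0.0 0.0
(0.5453, 0.209) 0.088 285 [ 1.08  0.99 -0.43  0.76 -1.67  1.67] 0.0 0.0
```

```bash
python3 - <<'E'
from plan2 import *
import pickle
sc,si=pickle.load(open('ss.pkl','rb'))
print('plate',[atz(si,u,v,.015).round(3).tolist() for u,v in((310,135),(373,135),(342,152),(342,120))],'sink/faucet',[atz(si,u,v,0).round(3).tolist() for u,v in((190,130),(255,150),(130,160),(243,103),(172,38))])
print('scene plate',atz(sc,500,470,.015).round(3), 'scene faucet?',atz(sc,640,330,0).round(3))
S=[[.8,.9,.3,0,-2.2,1.5],[.6,.9,-.3,-.7,-2,1.2],[1.2,.9,-.3,.7,-2,1.5]]
Dm=R.from_euler('z',np.pi)
for pg in((.469,.385),(.507,.297),(.5455,.209)):
  for az in(180,190,200,210,218,225,255,270,285,300):
    b=ik([*pg,.088],tool(az,0)*Dm,P,S); q=b[1]
    W=E_('z',q[0]).apply([.6*np.sin(q[1])+.462*np.cos(q[1]-q[2]),0,P[1]+.6*np.cos(q[1])-.462*np.sin(q[1]-q[2])])
    h=np.array([np.cos(np.radians(az)),np.sin(np.radians(az))]); rb=np.array([.75,.222])-pg
    print(pg,az,q.round(2),b[2].round(1),'forearm end',W.round(3),'W',(np.array(pg)-P[5]*h).round(3),'bowl lat',round(abs(rb@[h[1],-h[0]]),3), 'along',round(-rb@h,3))
E
```

```text
plate [[0.728, 0.58, 0.015], [0.927, 0.525, 0.015], [0.8, 0.453, 0.015], [0.858, 0.647, 0.015]] sink/faucet [[0.35, 0.744, 0.0], [0.541, 0.561, 0.0], [0.153, 0.608, 0.0], [0.553, 0.888, 0.0], [0.337, 1.592, 0.0]]
scene plate [0.817 0.557 0.015] scene faucet? [0.29  0.714 0.   ]
(0.469, 0.385) 180 [ 0.56  1.18  0.73 -0.97 -2.44  0.73] 0.0 forearm end [0.824 0.514 0.231] W [0.823 0.385] bowl lat 0.163 along 0.281
(0.469, 0.385) 190 [ 0.63  1.21  0.79 -0.88 -2.53  0.79] 0.0 forearm end [0.795 0.58  0.224] W [0.818 0.447] bowl lat 0.209 along 0.248
(0.469, 0.385) 200 [ 0.71  1.24  0.83 -0.76 -2.6   0.89] 0.0 forearm end [0.751 0.646 0.209] W [0.802 0.506] bowl lat 0.249 along 0.208
(0.469, 0.385) 210 [ 0.8   1.26  0.82 -0.58 -2.63  1.05] 0.0 forearm end [0.693 0.707 0.183] W [0.776 0.562] bowl lat 0.282 along 0.162
(0.469, 0.385) 218 [ 0.86  1.28  0.78 -0.4  -2.61  1.22] 0.0 forearm end [0.638 0.745 0.155] W [0.748 0.603] bowl lat 0.301 along 0.121
(0.469, 0.385) 225 [ 0.92  1.28  0.72 -0.25 -2.57  1.36] 0.0 forearm end [0.587 0.768 0.128] W [0.72  0.636] bowl lat 0.314 along 0.083
(0.46
[... 2575 characters left out ...]
16 along 0.169
(0.5455, 0.209) 225 [ 0.73  1.22  0.43  0.07 -2.35  1.62] 0.0 forearm end [0.661 0.595 0.078] W [0.796 0.46 ] bowl lat 0.135 along 0.154
(0.5455, 0.209) 255 [ 0.92  1.12  0.03  0.43 -2.01  1.76] 0.0 forearm end [0.455 0.6   0.051] W [0.637 0.551] bowl lat 0.194 along 0.065
(0.5455, 0.209) 270 [ 1.01  1.06 -0.2   0.59 -1.84  1.74] 0.0 forearm end [0.356 0.563 0.055] W [0.546 0.563] bowl lat 0.205 along 0.013
(0.5455, 0.209) 285 [ 1.08  0.99 -0.43  0.76 -1.68  1.67] 0.0 forearm end [0.269 0.501 0.069] W [0.454 0.551] bowl lat 0.201 along -0.04
(0.5455, 0.209) 300 [ 1.12  0.94 -0.67  0.97 -1.55  1.54] 0.0 forearm end [0.202 0.419 0.094] W [0.368 0.516] bowl lat 0.184 along -0.091
```

```bash
python3 - <<'E'
from h import *
row([.469,.385,.36],tool(0))
E
```

```text
row [0.04, 0.06, -7.44] [-9.9, -343.0, -29.8] rows>= 6
```

```bash
python3 -m jog '{"commands":[[[0,0,-7.4,-10,-343,-30,50],[0,0,-7.4,-10,-343,-30,50],[0,0,-7.4,-10,-343,-30,50],[0,0,-7.4,-10,-343,-30,50],[0,0,-7.4,-10,-343,-30,50],[0,0,-7.4,-10,-343,-30,50],[0,0,-7.4,-10,-343,-30,50],[0,0,-7.4,-10,-343,-30,50],[0,0,-7.4,-10,-343,-30,50]]]}' && python3 -m jog '{"commands":[[[0,-30,0,0,0,0,50],[0,-30,0,0,0,0,50],[0,-30,0,0,0,0,50],[0,-60,0,0,0,0,50],[0,-60,0,0,0,0,50],[0,-60,0,0,0,0,50],[0,-60,0,0,0,0,50],[0,-90,0,0,0,0,50],[0,-90,0,0,0,0,50],[0,-90,0,0,0,0,50],[0,-90,0,0,0,0,50],[0,-90,0,0,0,0,50],[0,-90,0,0,0,0,50],[0,-90,0,0,0,0,50],[0,-90,0,0,0,0,50],[0,-90,0,0,0,0,50],[0,-90,0,0,0,0,50]]]}'; python3 - <<'E'
from h import *
s=env.sense();print(s['q'].round(2)); row([.469,.385,.18],tool(180,0)*R.from_euler('z',np.pi))
ims=[]
for c,w in(('scene',(440,230)),('side',(230,180))):
    r=env.camera(c); g=proj(r,[.469,.385,.15])[0].astype(int); o=np.clip(g-[100,150],0,[440,180]); ims.append(cv2.resize(r['pixels'][o[1]:o[1]+300,o[0]:o[0]+200,::-1],None,fx=2,fy=2))
cv2.imwrite('pics/p9.png',np.clip(np.hstack(ims)*1.5,0,255))
E
```

```text
time: 28.32
position: [0.4695, 0.384, 0.3604]
eef_rot: [0.001, 1.0, -0.001, -0.0]
ft_force: [0.0, -0.5, -1.2]
gripper_width: 0.0611
grip_force: 66.5
time: 30.45
position: [0.4696, 0.3851, 0.3606]
eef_rot: [-0.0, -0.707, 0.001, 0.707]
ft_force: [-0.2, 0.0, -2.0]
gripper_width: 0.0608
grip_force: 66.7
[ 0.47  0.87  0.8  -1.42 -2.67  0.17]
row [-0.03, 0.02, -0.07] [180.6, -0.1, 0.5] rows>= 3[ WARN:0@3.463] global loadsave.cpp:1063 imwrite_ Unsupported depth image for selected encoder is fallbacked to CV_8U.
```

View pics/p9.png

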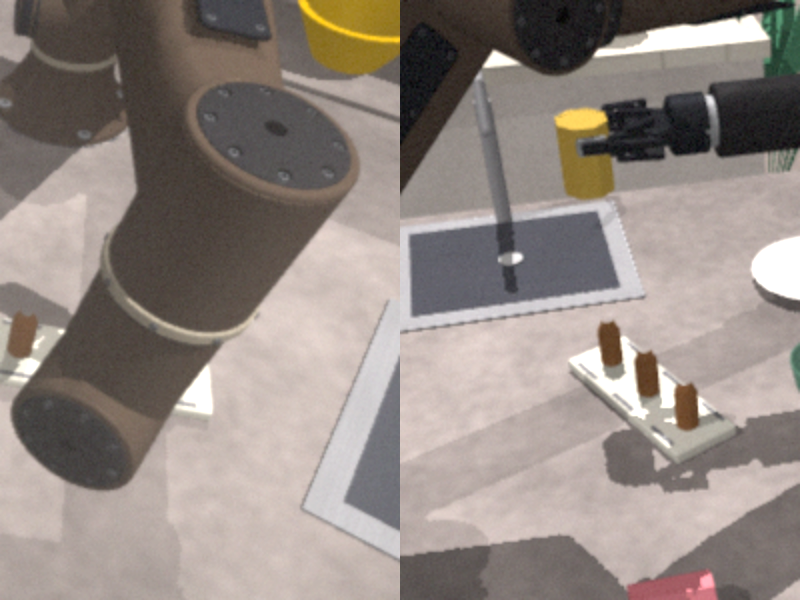

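The side view shows the yellow tumbler hanging mouth down above the rack, so I'll lower it on to peg3.

```bash
python3 -m jog '{"commands":[[[0,0,0,50,0,0,50],[0,0,0,100,0,0,50],[0,0,0,150,0,0,50],[0,0,0,180,0,0,50],[0,0,0,180,0,0,50],[0,0,0,180,0,0,50]]]}' && python3 -m jog '{"commands":[[[0,0,0,20,0,0,50],[0,0,0,40,0,0,50],[0,0,0,60,0,0,50],[0,0,0,74,0,0,50],[0,0,0,80,0,0,50],[0,0,0,84,0,0,50],[0,0,0,87,0,0,50],[0,0,0,87,0,0,50]]]}'
```

```text
time: 31.3
position: [0.47, 0.385, 0.1818]
eef_rot: [-0.0, 0.708, -0.0, -0.707]
ft_force: [0.4, -1.1, -0.7]
gripper_width: 0.0609
grip_force: 66.7
time: 32.3
position: [0.4696, 0.3849, 0.094]
eef_rot: [0.0, 0.707, -0.0, -0.707]
ft_force: [-0.6, 0.0, -2.4]
gripper_width: 0.0611
grip_force: 66.7
```

```bash
python3 -m jog '{"commands":[[[0,0,0,2,0,0,50],[0,0,0,4,0,0,50],[0,0,0,6,0,0,50],[0,0,0,8,0,0,50],[0,0,0,8,0,0,50]]]}'
```

```text
time: 32.92
position: [0.4695, 0.3846, 0.0883]
eef_rot: [-0.0, -0.707, -0.001, 0.708]
ft_force: [-2.7, 1.7, 13.2]
gripper_width: 0.0615
grip_force: 66.6
```

```bash
python3 -m jog '{"commands":[[[0,0,0,-1,0,0,66],[0,0,0,-1,0,0,76],[0,0,0,-1,0,0,76],[0,0,0,-1,0,0,76],[0,0,0,-1,0,0,76],[0,0,0,-1,0,-15,76],[0,0,0,-1,0,-30,76],[0,0,0,-1,0,-45,76],[0,0,0,-1,0,-65,76],[0,0,0,-1,0,-65,76],[0,0,0,-60,0,-65,76],[0,0,0,-120,0,-65,76],[0,0,0,-180,0,-65,76],[0,0,0,-240,0,-65,85],[0,0,0,-290,0,-65,85],[0,0,0,-290,0,-65,85]]]}'; python3 - <<'E'
from h import *
row([.46,.25,.40],tool(0))
ims=[]
for c in('scene','side'):
    r=env.camera(c); g=proj(r,[.49,.34,.06])[0].astype(int); o=np.clip(g-[65,65],0,[510,350]); ims.append(cv2.resize(r['pixels'][o[1]:o[1]+130,o[0]:o[0]+130,::-1],None,fx=3,fy=3))
cv2.imwrite('pics/p10.png',np.clip(np.hstack(ims)*1.5,0,255).astype(np.uint8))
E
```

```text
time: 34.92
position: [0.5343, 0.3843, 0.3812]
eef_rot: [-0.002, 0.71, 0.001, -0.704]
ft_force: [0.8, -0.4, -0.6]
gripper_width: 0.085
grip_force: 0.0
row [-0.27, 89.5, 0.08] [-20.0, 134.4, 73.9] rows>= 9
```

View pics/p10.png

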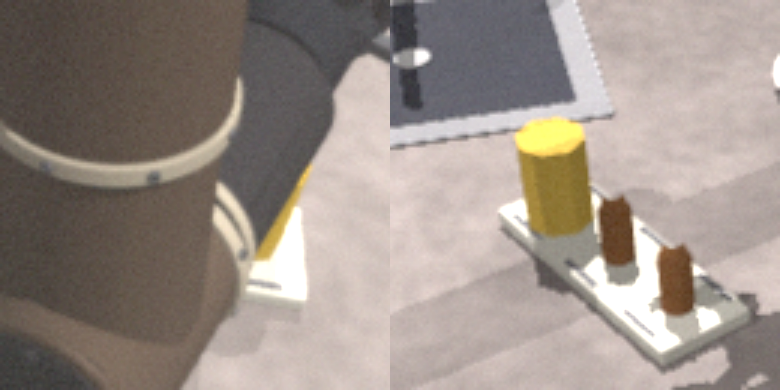

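The yellow tumbler is standing over peg3. Next is the pink one.

```bash
python3 -m jog '{"commands":[[[0,30,0,-20,0,0,85],[0,30,0,-20,0,0,85],[0,30,0,-20,0,0,85],[0,60,0,-20,40,30,85],[0,60,0,-20,40,30,85],[0,60,0,-20,40,30,85],[0,89.5,0,-20,134,74,85],[0,89.5,0,-20,134,74,85],[0,89.5,0,-20,134,74,85],[0,89.5,0,-20,134,74,85],[0,89.5,0,-20,134,74,85],[0,89.5,0,-20,134,74,85],[0,89.5,0,-20,134,74,85],[0,89.5,0,-20,134,74,85],[0,89.5,0,-20,134,74,85]]]}'; python3 - <<'E'
from h import *
row([.38,-.09,.40],tool(0)); print(env.sense()['q'].round(2))
E
```

```text
time: 36.9
position: [0.4608, 0.2512, 0.3956]
eef_rot: [0.001, 1.0, -0.0, -0.005]
ft_force: [-0.6, -0.5, 0.5]
gripper_width: 0.0848
grip_force: 0.0
row [0.09, 0.55, -0.04] [-80.6, 341.3, -3.1] rows>= 6
[ 0.87  0.05 -0.05 -0.01 -1.47  0.7 ]
```

```bash
python3 -m jog '{"commands":[[[0,0.5,0,-80,341,-3,85],[0,0.5,0,-80,341,-3,85],[0,0.5,0,-80,341,-3,85],[0,0.5,0,-80,341,-3,85],[0,0.5,0,-80,341,-3,85],[0,0.5,0,-80,341,-3,85],[0,0.5,0,-80,341,-3,85],[0,0.5,0,-80,341,-3,85],[0,0.5,0,-80,341,-3,85]]]}'; python3 - <<'E'
from fit import *
r=env.camera('wrist'); p0=(.416,-.117,0); c=proj(r,[p0[0]+.046,p0[1],.031])[0]; m=mask(r,*P,c,110); x,f=fit([(r,m)],tumpts,p0); print(x,f,m.sum())
az=np.degrees(x[2]); g=[x[0]+.023*np.cos(x[2]),x[1]+.023*np.sin(x[2])]; row([*g,.15],tool(az)); row([*g,.031],tool(az))
E
```

```text
time: 38.02
position: [0.3807, -0.0891, 0.3999]
eef_rot: [0.001, 1.0, 0.0, -0.0]
ft_force: [0.1, -0.5, 0.1]
gripper_width: 0.0849
grip_force: 0.0
[ 0.41603667 -0.11711071 -0.01837101] 0.052120625705531366 4134.0
row [0.07, 0.04, 1.11] [58.5, 28.3, 249.8] rows>= 5
row [0.07, 0.04, 1.11] [58.5, 28.1, 368.8] rows>= 6
```

```bash
python3 -m jog '{"commands":[[[0,0,1,58.5,28,60,85],[0,0,1,58.5,28,120,85],[0,0,1,58.5,28,180,85],[0,0,1,58.5,28,240,85],[0,0,1,58.5,28,290,85],[0,0,1,58.5,28,330,85],[0,0,1,58.5,28,355,85],[0,0,1,58.5,28,369,85],[0,0,1,58.5,28,369,85],[0,0,1,58.5,28,369,85],[0,0,1,58.5,28,369,70],[0,0,1,58.5,28,369,50],[0,0,1,58.5,28,369,50],[0,0,1,58.5,28,369,50],[0,0,1,58.5,28,369,50],[0,0,1,58.5,28,369,50],[0,0,1,58.5,28,369,50],[0,0,1,58.5,28,369,50],[0,0,1,58.5,28,369,50]]]}'; python3 -m jog '{"commands":[[[0,0,0,0,0,-30,50],[0,0,0,0,0,-70,50],[0,0,0,0,0,-130,50],[0,0,0,0,0,-190,50],[0,0,0,0,0,-250,50],[0,0,0,0,0,-310,50],[0,0,0,0,0,-330,50],[0,0,0,0,0,-330,50],[0,0,0,0,0,-330,50]]]}'; python3 - <<'E'
from h import *
row([.507,.297,.36],tool(15))
E
```

```text
time: 40.45
position: [0.4395, -0.118, 0.032]
eef_rot: [0.0, 1.0, -0.009, 0.001]
ft_force: [-1.4, 2.4, 6.4]
gripper_width: 0.0612
grip_force: 64.5
time: 41.58
position: [0.4381, -0.1178, 0.3597]
eef_rot: [0.0, 1.0, -0.009, -0.001]
ft_force: [0.4, -0.8, -1.7]
gripper_width: 0.0614
grip_force: 65.5
row [0.03, 0.11, -16.03] [61.4, -415.9, -0.7] rows>= 7
```

```bash
python3 -m jog '{"commands":[[[0,0,-16,61,-416,0,50],[0,0,-16,61,-416,0,50],[0,0,-16,61,-416,0,50],[0,0,-16,61,-416,0,50],[0,0,-16,61,-416,0,50],[0,0,-16,61,-416,0,50],[0,0,-16,61,-416,0,50],[0,0,-16,61,-416,0,50],[0,0,-16,61,-416,0,50],[0,0,-16,61,-416,0,50]]]}' && python3 -m jog '{"commands":[[[0,-30,0,0,0,0,50],[0,-30,0,0,0,0,50],[0,-30,0,0,0,0,50],[0,-60,0,0,0,0,50],[0,-60,0,0,0,0,50],[0,-60,0,0,0,0,50],[0,-60,0,0,0,0,50],[0,-90,0,0,0,0,50],[0,-90,0,0,0,0,50],[0,-90,0,0,0,0,50],[0,-90,0,0,0,0,50],[0,-90,0,0,0,0,50],[0,-90,0,0,0,0,50],[0,-90,0,0,0,0,50],[0,-90,0,0,0,0,50],[0,-90,0,0,0,0,50],[0,-90,0,0,0,0,50]]]}'; python3 - <<'E'
from h import *
s=env.sense();print(s['q'].round(2)); row([.507,.297,.18],tool(195,0)*R.from_euler('z',np.pi))
E
```

```text
time: 42.82
position: [0.5072, 0.296, 0.3602]
eef_rot: [0.001, 0.992, 0.13, -0.0]
ft_force: [0.3, -0.6, -0.9]
gripper_width: 0.0611
grip_force: 65.6
time: 44.95
position: [0.5073, 0.2971, 0.3604]
eef_rot: [-0.093, -0.701, -0.092, 0.701]
ft_force: [0.6, -0.3, -1.0]
gripper_width: 0.061
grip_force: 65.7
[ 0.46  0.92  0.88 -1.4  -2.94  0.17]
row [-0.02, 0.04, -0.06] [180.4, -0.2, 0.2] rows>= 3
```

```bash
python3 -m jog '{"commands":[[[0,0,0,50,0,0,50],[0,0,0,100,0,0,50],[0,0,0,150,0,0,50],[0,0,0,180,0,0,50],[0,0,0,180,0,0,50],[0,0,0,180,0,0,50]]]}' && python3 -m jog '{"commands":[[[0,0,0,20,0,0,50],[0,0,0,40,0,0,50],[0,0,0,60,0,0,50],[0,0,0,74,0,0,50],[0,0,0,82,0,0,50],[0,0,0,86,0,0,50],[0,0,0,89,0,0,50],[0,0,0,92,0,0,50],[0,0,0,95,0,0,50],[0,0,0,95,0,0,50]]]}'
```

```text
time: 45.7
position: [0.5078, 0.2968, 0.1817]
eef_rot: [0.092, 0.702, 0.092, -0.701]
ft_force: [-0.6, 0.7, -0.9]
gripper_width: 0.0612
grip_force: 65.7
time: 46.95
position: [0.5076, 0.2966, 0.0883]
eef_rot: [-0.093, -0.701, -0.093, 0.701]
ft_force: [-1.2, 2.4, 11.0]
gripper_width: 0.0609
grip_force: 65.6
```

```bash
python3 -m jog '{"commands":[[[0,0,0,-1,0,0,66],[0,0,0,-1,0,0,74],[0,0,0,-1,0,0,74],[0,0,0,-1,0,0,74],[0,0,0,-1,0,0,74],[0,0,0,-1,0,-15,74],[0,0,0,-1,0,-30,74],[0,0,0,-1,0,-45,74],[0,0,0,-1,0,-65,74],[0,0,0,-1,0,-65,74],[0,0,0,-60,0,-65,74],[0,0,0,-120,0,-65,74],[0,0,0,-180,0,-65,74],[0,0,0,-240,0,-65,85],[0,0,0,-290,0,-65,85],[0,0,0,-290,0,-65,85]]]}'; python3 -m jog '{"commands":[[[0,30,0,0,0,0,85],[0,30,0,0,0,0,85],[0,30,0,0,0,0,85],[0,60,0,0,0,0,85],[0,60,0,0,0,0,85],[0,60,0,0,0,0,85],[0,60,0,0,0,0,85],[0,89.5,0,0,0,0,85],[0,89.5,0,0,0,0,85],[0,89.5,0,0,0,0,85],[0,89.5,0,0,0,0,85],[0,89.5,0,0,0,0,85],[0,89.5,0,0,0,0,85],[0,89.5,0,0,0,0,85]]]}'; python3 - <<'E'
from h import *
row([.43,0.03,.5],tool(0))
E
```

```text
time: 48.95
position: [0.5581, 0.317, 0.3715]
eef_rot: [0.086, 0.704, 0.086, -0.7]
ft_force: [1.5, 0.5, -0.8]
gripper_width: 0.0847
grip_force: 0.0
time: 50.7
position: [0.5589, 0.3179, 0.3684]
eef_rot: [0.001, 0.993, 0.122, -0.002]
ft_force: [-0.4, 0.4, -0.3]
gripper_width: 0.0849
grip_force: 0.0
row [0.13, 0.28, 14.03] [-195.5, 248.3, -130.1] rows>= 6
```

```bash
python3 -m jog '{"commands":[[[0,0.3,14,-195,248,-130,85],[0,0.3,14,-195,248,-130,85],[0,0.3,14,-195,248,-130,85],[0,0.3,14,-195,248,-130,85],[0,0.3,14,-195,248,-130,85],[0,0.3,14,-195,248,-130,85],[0,0.3,14,-195,248,-130,85],[0,0.3,14,-195,248,-130,85],[0,0.3,14,-195,248,-130,85],[0,0.3,14,-195,248,-130,85]]]}'; python3 - <<'E'
from h import *
a=env.camera('side'); b=env.camera('wrist')
i1=a['pixels'][150:430,200:480,::-1]; i2=b['pixels'][0:330,:,::-1]
i1=cv2.resize(i1,(400,400)); i2=cv2.resize(i2,(400,206)); im=np.zeros((400,800,3),np.uint8); im[:,:400]=i1; im[:206,400:]=i2
cv2.imwrite('pics/fin.png',np.clip(im*1.5,0,255).astype(np.uint8)); print(env.sense()['position'])
sp=np.array([.5358,-.3013]);
for c in(a,b): print('drum rim expected',proj(c,[[*sp,.145]]).round())
# ball from side
h=cv2.cvtColor(a['pixels'],cv2.COLOR_RGB2HSV); m=((h[:,:,0]<5)|(h[:,:,0]>177))&(h[:,:,1]>190)&(h[:,:,2]>80); v,u=np.nonzero(m); print('ball',u.mean(),v.mean(),len(u),'expected locked',proj(a,[.499+.0384*.911,-.3835-.0384*.413,.16]))
E
```

```text
time: 51.95
position: [0.4301, 0.0307, 0.4995]
eef_rot: [0.001, 1.0, 0.001, 0.0]
ft_force: [0.9, 0.5, 0.1]
gripper_width: 0.085
grip_force: 0.0
[0.4298905  0.03054149 0.49982022]
drum rim expected [[324. 325.]]
drum rim expected [[592. 114.]]
ball 337.6 364.37333333333333 150 expected locked [[338.64569146 363.63031154]]
```

View pics/fin.png

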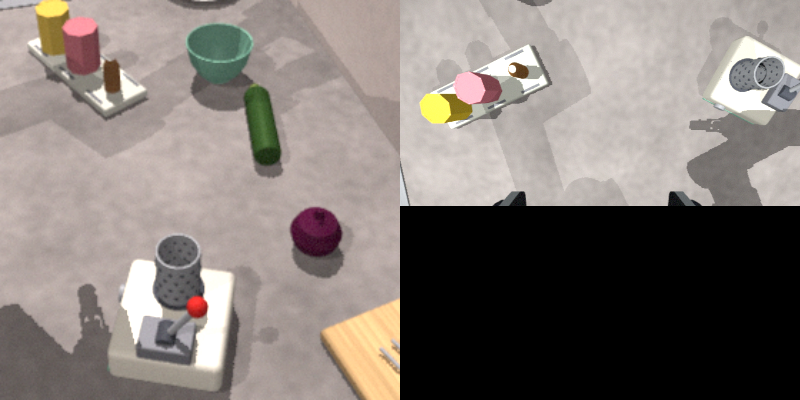

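The picture shows both tumblers inverted on their pegs, the drum home, and the lever at the back with its ball within 1 px of the locked position. The bystanders look undisturbed, so I'll hand in.

```bash
python3 -c "
from rig import env
print(env.hand_in())"
```

```text
the job is handed in; nothing more can be done
None
```

I handed the job in after about 52 s of robot time; no verdict came back. In the last pictures the drum is home on the spigot with the lever locked at the back, the yellow and pink tumblers are upside down on their own pegs (the mint one was not in the scene), and the bowl, onion and courgette look undisturbed.

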